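# Pry open the gear housing, fit the shaft spacers and bearing plate

### The job

Take the orange-handled pry bar, lever up the green hinged cover of the gear housing with its blade at the notch, swing the cover open until it stays open by itself, and lay the pry bar back wholly on the black mat. Slide every brass spacer lying on the bench over the upright shaft inside the housing, and lower the steel bearing plate over the two brass pins until it rests flush on the housing floor. Then shut the cover fully, without disturbing the oil bottle, the loose gear or the red bin.

Things in the scene. Friction and masses are not known exactly. Their poses are not given: they have to be found in the camera images.
- housing: Fixed aluminium gear housing, open box 240 (its x) x 170 (its y) x 70 mm high, walls and floor 8 mm; origin at the centre of its underside, z up; turned so that its +y side, with the notch, faces roughly world +y (within 0.25 rad). The shaft stands inside at local (-55, 0) mm, the two pins at (50, -36) and (50, 36) mm.
- cover (a joint): Hinge angle (rad) of the flat green cover, 0 shut, growing as it opens, stop at 1.85. Plate 240 x 170 x 5 mm, 0.24 to 0.38 kg, underside at z 70 mm when shut, no handle; hinged along the -y wall top, free edge flush with the +y wall. Damped (0.12 N m s/rad), 0.08 N m friction: below about 1.2 rad it sinks shut slowly by itself, past 1.57 rad it stays open.
- hinge (a point): Middle of the cover's hinge line, housing local (0, -85, 70) mm.
- cover_edge (a point): Middle of the cover's free edge, 170 mm from the hinge; moves with the cover.
- notch (a point): Middle of the pry notch, on the outer face of the housing's +y wall, local (0, 85, 65) mm: a slot 60 mm wide (along the housing's x) and 10 mm high through the wall top right beneath the cover's free edge (z 60 to 70 mm), open inward.
- shaft_foot (a point): Axis of the upright steel shaft at the housing floor (z 8 mm). Shaft 18 mm in diameter, top at z 64 mm, its top 8 mm tapered to 10 mm.
- pins_mid (a point): Midpoint between the two brass pins at the housing floor (z 8 mm); the pins stand 36 mm to either side along the housing's y, 8 mm in diameter, tops at z 24 mm, the top 5 mm tapered to 4 mm.
- pry: Loose pry bar, 150 g, lying on the mat: flat-sided orange handle 110 long (x -55 to 55 mm) x 18 wide x 22 mm high; flat steel blade 24 wide, 3 mm thick, from x 55 to 150 mm at half the handle's height (z 11 mm). Origin under the handle's centre, x towards the blade tip, z up.
- pry_tip (a point): Middle of the blade's end, pry local (150, 0, 11) mm.
- mat: Fixed black rubber mat 280 (x) x 140 (y) x 3 mm; origin at the centre of its underside.
- spacer1: Brass spacer ring, 42 mm outside, 22 mm hole, 12 mm high, 60 g; origin at the centre of its underside, axis z. Two to four spacers are present (None if absent).
- spacer2: Same as spacer1.
- spacer3: Same as spacer1.
- spacer4: Same as spacer1.
- plate: Loose steel bearing plate, about 250 g, 56 (x) x 100 (y) x 8 mm, with two 11 mm through holes at local (0, -36) and (0, 36) mm and a central dark block 24 (x) x 30 (y) mm rising to z 44 mm to hold it by; origin at the centre of its underside; either way round fits.
- oil: Bystander: blue oil bottle with red cap, 54 mm across, 150 mm high; origin at its foot.
- gear: Bystander: dark steel gear 76 mm across, 14 mm high with a hub to 30 mm; origin under its centre.
- bolt_bin: Bystander: red open bin 100 x 130 x 50 mm; origin under its centre.
There are look-alikes about, which are no part of the job. What is shaped like the spacer1 but pink or white is not meant. There is more than one size of the pry; the one meant has the size given above.

How it is judged:
By the outcome, as a careful person would: the job done as asked, in the order asked, and still so for the second after the job is handed in, with the robot touching nothing.
Of spacer1, spacer2, spacer3, spacer4 only 2 to 4 are there at a start; the rules pass over those that are not, and their reading is None.
At some moment in a run one of spacer1, spacer2, spacer3, spacer4, plate may be knocked a few centimetres aside while the robot is not near it.
It also fails if it takes over 208 s, if anything falls off the work surface, if the arm or the gripper's body presses on something with over 40 N, if the wrist force passes 120 N, or if a joint passes its speed limit or range.

### The arm

A 6-joint arm with a two-finger parallel gripper is mounted at the origin on the work surface. World frame = base frame: x ahead of the robot, y to its left, z up, the work surface at z = 0. Lengths are in m, angles in rad, forces in N, time in s.
With the tool pointing down it reaches from about 0.375 to 0.9 m from the base axis. Payload 3.1 kg.
Tool frame: the origin (TCP) lies at the very end of the fingers, on their centre line; the grasp point (between the pads) lies 19 mm behind it; z points along the fingers, y is the line along which they close (so a half turn about z gives the same grasp; the last joint's range is limited). The gripper opens to 85 mm and grips with 20 to 120 N. Pads are 22 mm wide; open, the fingers measure 114 mm over their backs; the gripper's body (76 mm by 85 mm) begins 54 mm behind the grasp point. The pads swing forward as they close: fully open they stand 13 mm farther back than shut.
Start: joints at [-1.433, 0.527, 1.433, -0, 1.181, -0.178], TCP at [0.194, -0.594, 0.231] pointing down, gripper open.
Joint ranges: [-3.08, 3.08], [-0.75, 2.2], [0.22, 2.44], [-1.43, 4.57], [0, 2.65], [-2.85, 2.85]. Speed limits (rad/s): [2.79, 2.79, 3.14, 3.14, 3.14, 3.14].

### API

Orientations are given as a unit quaternion [x, y, z, w].
In Python, from station import telemetry, snapshot, ticket gives the robot as it stands.
- The arm moves only by the tool move_arm, never from a script. Its argument "commands" is text: rows parted by semicolons, each of 7 numbers parted by spaces: the shift along the tool's x, y, z in mm, then the turn, a rotation vector about the tool's x, y, z in degrees, then the opening, from -1 (shut) to 1 (fully open). A call has exactly 5 rows; each row is the pose to reach, as a shift and turn from the pose commanded when the call began, along the tool's axes at that moment; what a row does not reach only later rows make up. A row lasts 1/8 s, in which the tool goes at most 62.5 mm and 10.7 degrees, less where a joint would pass 70% of its speed; a pose out of reach is approached as far as the arm can. A call with a gripper value outside its range is refused whole. The fingers move at their own pace and stop on an object; "grip_force" is the grip in N (left out, the last holds). Time passes only in rows, so rows that repeat a pose let the fingers close, or fill a call up. It gives the time, the measured TCP pose, the force, the opening and the grip force at its end, in the units of the state.
- telemetry.sense(): the state, without advancing time (a new reading comes with each control period).
- snapshot(name): name is "scene" or "top"; returns a dict with "image" (480x640x3 uint8, red, green, blue), "fx", "fy", "cx", "cy" (pixels), "k1" (the pictures are not rectified: a ray, as slopes to the right and down, at radius r is drawn at 1 + k1 r^2 times it, then the intrinsics apply), "pose" (4x4, takes a point from camera to world coordinates). Camera axes: x right, y down, z forward; pixel columns grow to the right and rows downward; lengths in m; the calibration is good to about 2 mm. A picture is of the moment at which its call begins. There is no depth.
- ticket.sign_off(): hands the job in; it is judged then, once.
The state is a dict: "t": time; "q": joint angles; "qd": joint speeds; "tau": joint torques, N m; "tcp_pos": TCP position; "tool_rot": TCP orientation; "force": force on the tool from outside, world axes, zero at the start; "ft_torque": the same for the moment, N m; "finger_gap": opening from 0.0 (shut) to 1.0 (fully open); "gripper_force": force on a finger pad.
Only numpy, scipy, OpenCV 4.12 (cv2) and the standard library are available. Lean on these libraries where they do the work, as an engineer would, in place of code of your own. Each camera call takes 0.05 s, during which the arm holds its last target. There are 200 camera calls.

## Working session

There is one attempt and no reset: what is moved stays moved. The work goes in short steps, Python scripts to look and compute and a tool call to move; the robot and the scene stay as the last step left them, time stands still between calls to the robot, and variables do not carry over. Pictures are saved under pics/ and viewed, at most 14 in all, crops included, and the job is handed in when it is done.

Besides the shell and the picture viewer there is one more tool, called after ">>>" by a JSON object that holds its "fn" and its "kwargs". move_arm: Moves the arm, as the interface text tells. Its arguments: {"type":"object","properties":{"commands":{"type":"string"},"grip_force":{"type":"number"}},"required":["commands"]}

```bash
ls; mkdir -p pics
python3 - <<'E'
from station import telemetry, snapshot
import cv2
s=telemetry.sense();print(s)
for n in("scene","top"):
    d=snapshot(n);cv2.imwrite(f"pics/{n}0.png",d["image"][:,:,::-1]);print(n,d["fx"],d["fy"],d["cx"],d["cy"],d["k1"],d["pose"].round(4).tolist())
E
```

```text
pics
{'t': 0.0, 'q': array([-1.43349046e+00,  5.28506098e-01,  1.43386167e+00, -2.97854193e-05,
        1.18136550e+00, -1.78463574e-01]), 'qd': array([-9.12825509e-04, -1.33016770e-03,  6.46641433e-05,  8.24657981e-05,
       -4.38840601e-04,  3.82326317e-04]), 'tau': array([-8.07908782e-04, -4.42354739e+01, -1.78027493e+01, -1.55436037e-04,
        8.48536205e-03,  1.63600026e-05]), 'tcp_pos': array([ 0.19403864, -0.59339318,  0.23032198]), 'tool_rot': array([ 9.87560620e-01,  1.57235098e-01,  8.25546609e-06, -1.07036264e-03]), 'force': array([-0.10777846, -0.64904327,  0.23678647]), 'ft_torque': array([ 0.04558547, -0.07645671, -0.0439925 ]), 'gripper_force': 0.0, 'finger_gap': 0.9983294736382569}
scene 463.6687690300511 463.6687690300511 320.98753049556234 247.51816535573374 -0.0013997726663796833 [[0.2562, 0.7941, -0.5512, 0.9741], [0.9666, -0.2096, 0.1472, -0.0959], [0.0013, -0.5705, -0.8213, 0.8739], [0.0, 0.0, 0.0, 1.0]]
top 476.38577353933334 476.38577353933334 318.55770470440444 239.6554899925412 -0.08670001496207236 [[0.0052, -0.9866, 0.1633, 0.2529], [-1.0, -0.0055, -0.0016, 0.0718], [0.0025, -0.1632, -0.9866, 1.2936], [0.0, 0.0, 0.0, 1.0]]
```

View pics/top0.png

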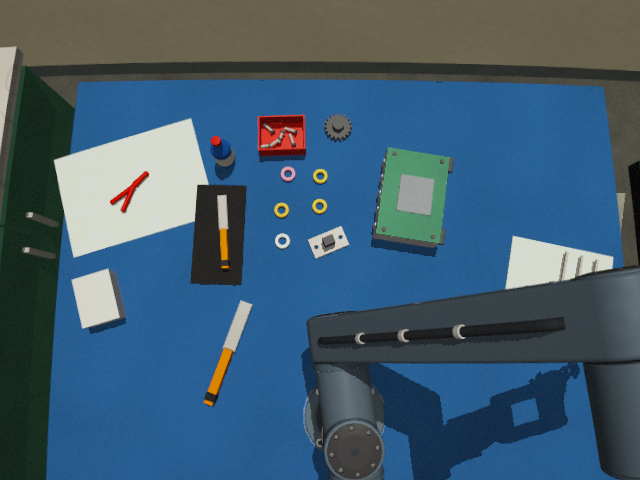

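View pics/scene0.png

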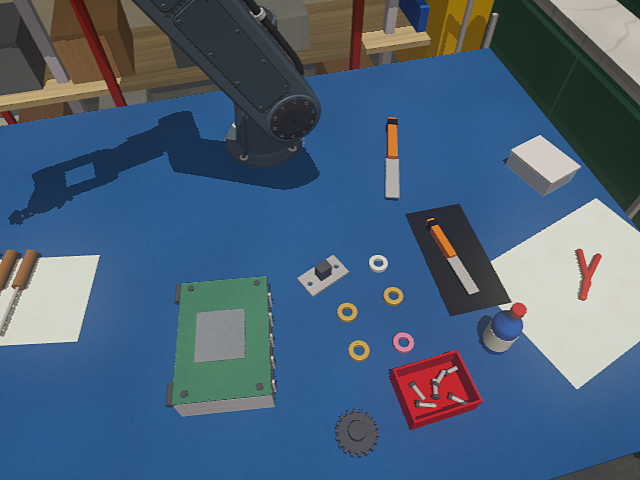

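The top view shows brass spacers at about (320,176), (281,210) and (319,206), the plate at (328,242), the right-size pry bar on the mat at (223,232), and the housing at (412,197) with its notch facing left. The pink ring at (288,174), white ring at (282,241) and larger pry bar off the mat are decoys. Next I'll enlarge crops.

```bash
cat > h.py <<'E'
import numpy as np, cv2, json
from scipy.optimize import least_squares
from scipy.spatial.transform import Rotation as R
from station import telemetry, snapshot
def cam(d): return (np.array([[d["fx"],0,d["cx"]],[0,d["fy"],d["cy"]],[0,0,1]]),np.array([d["k1"],0,0,0,0.]),np.array(d["pose"]))
def proj(c,P):
    K,k,T=c;Ti=np.linalg.inv(T)
    return cv2.projectPoints(np.atleast_2d(P).astype(float),cv2.Rodrigues(Ti[:3,:3])[0],Ti[:3,3],K,k)[0][:,0]
def back(c,uv,z):
    K,k,T=c;n=cv2.undistortPoints(np.array(uv,float).reshape(-1,1,2),K,k)[:,0]
    r=np.c_[n,np.ones(len(n))]@T[:3,:3].T
    return T[:3,3]+r*((z-T[2,3])/r[:,2])[:,None]
def crop(img,x0,x1,y0,y1,f,name): cv2.imwrite(name,cv2.resize(img[y0:y1,x0:x1,::-1],None,fx=f,fy=f,interpolation=cv2.INTER_CUBIC))
def blobs(img,lo,hi,amin=30):
    m=cv2.inRange(cv2.cvtColor(img,cv2.COLOR_RGB2HSV),lo,hi)
    n,l,st,ce=cv2.connectedComponentsWithStats(m)
    return [(ce[i].round(2).tolist(),int(st[i,4]),l==i) for i in range(1,n) if st[i,4]>=amin]
def go(p,yaw=None,Rt=None):
    """shift (mm) and rotvec (deg) in tool axes from measured pose to a target; yaw: direction of tool y, pointing down"""
    s=telemetry.sense();R0=R.from_quat(s["tool_rot"])
    if yaw is not None:
        best=None
        for a in (yaw,yaw+np.pi):
            y=np.array([np.cos(a),np.sin(a),0]);z=np.array([0,0,-1.]);r=R.from_matrix(np.c_[np.cross(y,z),y,z])
            dv=(R0.inv()*r).as_rotvec(degrees=True)
            if best is None or np.linalg.norm(dv)<np.linalg.norm(best): best=dv
    elif Rt is not None: best=(R0.inv()*Rt).as_rotvec(degrees=True)
    else: best=np.zeros(3)
    print("shift",R0.inv().apply(np.array(p)-s["tcp_pos"]).__mul__(1000).round(1),"turn",best.round(1),"q6",s["q"][5].round(2))
E
python3 - <<'E'
from h import *
D={n:snapshot(n) for n in("top","scene")}
for n in D: 
    d=D[n];c=cam(d);print(n)
    for nm,lo,hi,z in(("brass",(18,120,120),(35,255,255),.012),("orange",(8,150,150),(17,255,255),.025)):
        for ce,a,m in blobs(d["image"],lo,hi):
            r=cv2.minAreaRect(np.argwhere(m)[:,::-1].astype(np.float32))
            print(nm,ce,a,back(c,[ce],z)[0].round(4),[np.round(x,1) for x in r])
    for ce,a,m in blobs(d["image"],(60,100,60),(85,255,255),2000):
        print("green",ce,a,cv2.minAreaRect(np.argwhere(m)[:,::-1].astype(np.float32)))
crop(D["top"]["image"],370,460,140,255,5.2,"pics/a.png")
crop(D["scene"]["image"],160,290,265,425,3.7,"pics/b.png")
a=cv2.imread("pics/a.png");b=cv2.imread("pics/b.png")
cv2.imwrite("pics/ab.png",np.hstack([a[:590,:310] if 0 else cv2.resize(a,(313,400)),cv2.resize(b,(487,600))[:400] if 0 else cv2.resize(b,(325,400))]))
t=D["top"]["image"];crop(t,180,360,160,280,4.4,"pics/c.png")
E
```

```text
top
brass [319.79, 175.58] 117 [0.6464 0.0672 0.012 ] [array([320. , 175.5]), array([14., 13.]), np.float64(0.0)]
brass [319.17, 205.69] 121 [0.5601 0.0685 0.012 ] [array([319.2, 205.8]), array([14.1, 13.4]), np.float64(45.0)]
brass [281.09, 209.59] 122 [0.5485 0.1734 0.012 ] [array([281., 210.]), array([14., 14.]), np.float64(90.0)]
brass [223.26, 244.0] 204 [0.4515 0.3299 0.012 ] [array([223.3, 243.6]), array([31.1,  6.7]), np.float64(86.8)]
brass [219.44, 370.71] 364 [0.1137 0.3289 0.012 ] [array([219.3, 370.7]), array([ 8.1, 46.3]), np.float64(20.6)]
green [412.1, 195.43] 4047 ((413.13433837890625, 195.16796875), (64.03900909423828, 87.82344055175781), 7.9893269538879395)
scene
brass [452.96, 15.3] 467 [-0.4374  0.7539  0.012 ] [array([451.4,  27.5]), array([18.5, 60.6]), np.float64(13.0)]
brass [480.58, 9.22] 361 [-0.4498  0.8648  0.012 ] [array([479.9,  12.5]), array([18.4, 31.2]), np.float64(15.9)]
brass [449.79, 43.96] 211 [-0.2784  0.6717  0.012 ] [array([450.2,  44.1]), array([11.2, 22.8]), np.float64(14.0)]
brass [392.78, 295.72] 208 [0.5541 0.1734 0.012 ] [array([393., 296.]), array([18., 18.]), np.float64(90.0)]
brass [346.89, 311.85] 214 [0.5656 0.0688 0.012 ] [array([347., 312.]), array([18., 18.]), np.float64(90.0)]
brass [358.44, 350.0] 231 [0.6511 0.0669 0.012 ] [array([358.5, 350. ]), array([20., 19.]), np.float64(90.0)]
orange [391.97, 140.71] 299 [0.1186 0.3269 0.025 ] [array([392., 141.]), array([34.,  8.]), np.float64(90.0)]
orange [443.35, 240.15] 262 [0.4552 0.3283 0.025 ] [array([443.3, 240.1]), array([36. ,  7.5]), np.float64(57.5)]
green [222.0, 341.38] 7331 ((219.15289306640625, 339.97491455078125), (124.56173706054688, 99.08058166503906), 87.79740142822266)
```

View pics/c.png

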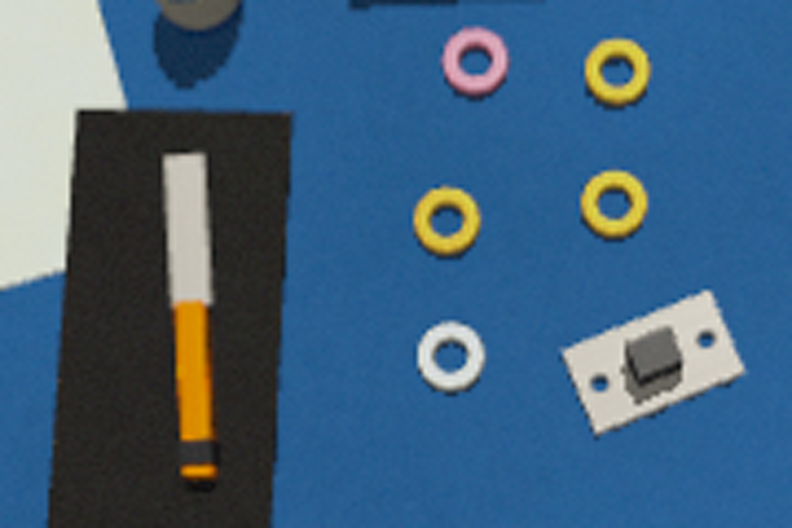

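View pics/a.png

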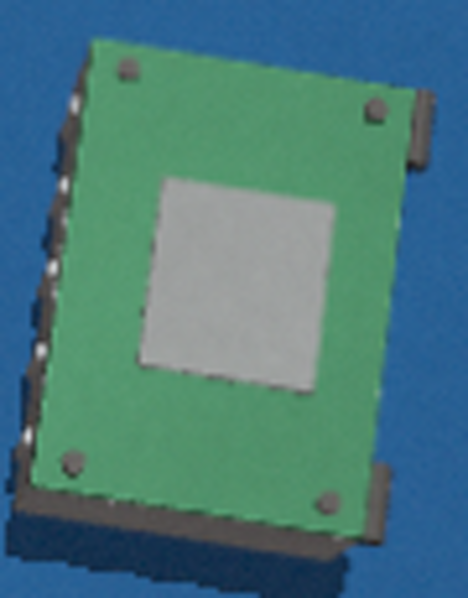

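View pics/b.png

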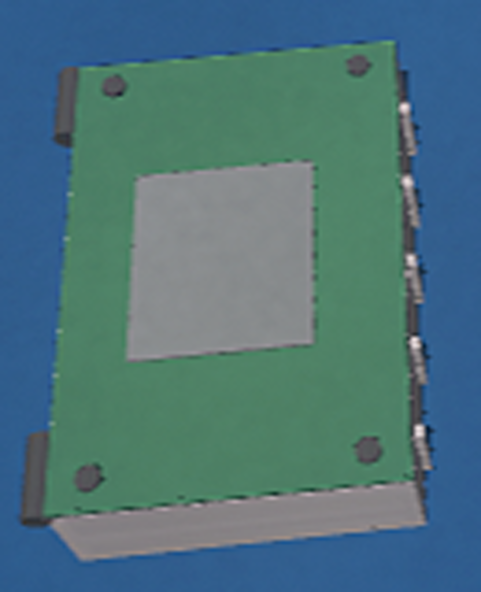

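The crops show the cover corners in the top view at crop (92,38), (418,90), (365,540) and (33,488). In the scene view they are at (78,67), (395,41), (412,482) and (48,517). The blade tip is near crop (185,153), and the plate holes are at (600,382) and (706,338). Now I'll fit the poses.

```bash
cat > fit.py <<'E'
from h import *
def fit(obs,x0):
    """obs: list of (cam, local Nx3 mm, uv Nx2) -> x,y(m),yaw"""
    def f(p):
        c,s=np.cos(p[2]),np.sin(p[2]);M=np.array([[c,-s,0],[s,c,0],[0,0,1]])
        return np.concatenate([(proj(cm,np.array(L)/1000@M.T+[p[0],p[1],0])-uv).ravel() for cm,L,uv in obs])
    r=least_squares(f,x0);return r.x,np.sqrt(np.mean(r.fun**2))
def px(P,f,x0,y0): return (np.array(P,float)+.5)/f-.5+[x0,y0]
E
python3 - <<'E'
from fit import *
T=cam(snapshot("top"));S=cam(snapshot("scene"))
L=[(120,85,75),(120,-85,75),(-120,-85,75),(-120,85,75)]
ta=px([(92,38),(418,90),(365,540),(33,488)],5.2,370,140)
sa=px([(412,482),(48,517),(78,67),(395,41)],3.7,160,265)
for o in([(T,L,ta)],[(S,L,sa)],[(T,L,ta),(S,L,sa)]): print("housing",fit(o,[.55,-.2,-.15]))
pl=px([(562,350),(711,290),(746,372),(599,433),(600,382),(706,338)],4.4,180,160)
print("plate",back(T,pl,.008).round(4),fit([(T,[(28,50,8),(28,-50,8),(-28,-50,8),(-28,50,8),(0,36,8),(0,-36,8)],pl)],[.46,.05,0.3]))
pr=px([(164,154),(206,152),(170,304),(213,302),(174,303),(210,302)],4.4,180,160)
Lp=[(150,12,15.5),(150,-12,15.5),(55,12,15.5),(55,-12,15.5),(55,9,25),(55,-9,25)]
print("pry",fit([(T,Lp,pr)],[.45,.33,0]))
E
```

```text
housing (array([ 0.57748555, -0.18083045, -0.1513359 ]), np.float64(0.20105614922329473))
housing (array([ 0.58175311, -0.17883221, -0.15556254]), np.float64(0.5513418887977685))
housing (array([ 0.58021642, -0.17958979, -0.15374105]), np.float64(0.8203357153388613))
plate [[ 0.4669  0.1004  0.008 ]
 [ 0.5054  0.0076  0.008 ]
 [ 0.4537 -0.014   0.008 ]
 [ 0.415   0.0771  0.008 ]
 [ 0.4469  0.0766  0.008 ]
 [ 0.4749  0.0108  0.008 ]] (array([0.46046391, 0.04307496, 0.40088725]), np.float64(0.19251435035594566))
pry (array([0.4392207 , 0.32525472, 0.09017424]), np.float64(0.5995033357423758))
```

```bash
cat >> h.py <<'E'
def down(yaw,pitch=0):
    """tool down, tool y at world heading yaw (rad); pitch tilts about tool y"""
    y=np.array([np.cos(yaw),np.sin(yaw),0]);z=np.array([0,0,-1.])
    return R.from_matrix(np.c_[np.cross(y,z),y,z])*R.from_euler('y',pitch)
def plan(wps,step=45,turn=10):
    """wps: (pos m, Rotation or None, grip, [extra hold rows]); prints calls of 5 rows"""
    s=telemetry.sense();p=s["tcp_pos"].copy();r=R.from_quat(s["tool_rot"]);rows=[]
    for w in wps:
        P=np.array(w[0],float);Q=w[1] or r;g=w[2];rv=(r.inv()*Q).as_rotvec()
        n=max(1,int(np.ceil(max(np.linalg.norm(P-p)*1000/(w[4] if len(w)>4 else step),np.degrees(np.linalg.norm(rv))/turn))))
        rows+=[(p+(P-p)*k/n,r*R.from_rotvec(rv*k/n),g) for k in range(1,n+1)]
        rows+=[(P,Q,g)]*(w[3] if len(w)>3 else 0);p,r=P,Q
    while len(rows)%5: rows.append(rows[-1])
    a,b=s["tcp_pos"],R.from_quat(s["tool_rot"])
    for i in range(0,len(rows),5):
        out=[]
        for P,Q,g in rows[i:i+5]:
            sh=b.inv().apply(P-a)*1000;tv=(b.inv()*Q).as_rotvec(degrees=True)
            out.append(" ".join(f"{v:.0f}" if abs(v-round(v))<.05 else f"{v:.1f}" for v in np.r_[sh.round(1),tv.round(1)]+0.)+f" {g:g}")
        print("; ".join(out));a,b=rows[i+4][:2]
    print("t",s["t"],"tcp",s["tcp_pos"].round(4),"q",s["q"].round(2))
E
python3 - <<'E'
from h import *
# intermediate heading first
plan([((.40,-.40,.24),down(-.6),1),((.50,-.05,.24),down(.45),1),((.471,.328,.15),down(1.66),1)])
E
```

```text
36.6 -17.2 -1.3 0 0 -5.4 1; 73.1 -34.4 -2.5 0 0 -10.7 1; 109.7 -51.6 -3.8 0 0 -16.1 1; 146.2 -68.7 -5.1 0 0 -21.4 1; 182.8 -85.9 -6.4 0 0 -26.8 1
40.4 1.1 -1.3 0 0 -5.4 1; 80.8 2.3 -2.6 0 0 -10.7 1; 116.1 -17.4 -2.6 0 0 -17.4 1; 151.4 -37.1 -2.6 0 0 -24.1 1; 186.7 -56.8 -2.6 0 0 -30.8 1
40.4 1.1 0 0 0 -6.7 1; 80.9 2.3 0 0 0 -13.4 1; 121.3 3.4 0 0 0 -20.1 1; 161.7 4.6 0 0 0 -26.7 1; 202.1 5.7 0 0 0 -33.4 1
33.1 23.2 0 0 0 -6.7 1; 73.9 33.9 10 0 0 -14.4 1; 114.6 44.6 20 0 0 -22.1 1; 155.3 55.3 30 0 0 -29.8 1; 196.1 66 40 0 0 -37.5 1
25.8 33.3 10 0 0 -7.7 1; 51.6 66.6 20 0 0 -15.4 1; 77.4 99.9 30 0 0 -23.1 1; 103.3 133.2 40 0 0 -30.8 1; 129.1 166.4 50 0 0 -38.5 1
t 0.3 tcp [ 0.1941 -0.5938  0.231 ] q [-1.43  0.53  1.43 -0.    1.18 -0.18]
```

>>> {"fn": "move_arm", "kwargs": {"commands": "36 -17 -1 0 0 -5.4 1; 73 -34 -2 0 0 -10.7 1; 110 -52 -4 0 0 -16.1 1; 146 -69 -5 0 0 -21.4 1; 183 -86 -6 0 0 -26.8 1"}}

```text
t: 0.92
tcp_pos: [0.3422, -0.4546, 0.2374]
tool_rot: [0.924, 0.383, 0.0, 0.0]
force: [0.9, -1.1, 0.2]
finger_gap: 1.003
gripper_force: 0.0
```

>>> {"fn": "move_arm", "kwargs": {"commands": "40 1 -1 0 0 -5.4 1; 81 2 -3 0 0 -10.7 1; 116 -17 -3 0 0 -17.4 1; 151 -37 -3 0 0 -24 1; 187 -57 -3 0 0 -31 1"}}

```text
t: 1.55
tcp_pos: [0.4339, -0.2819, 0.2403]
tool_rot: [0.787, 0.616, 0.0, 0.0]
force: [-0.4, -0.3, 0.9]
finger_gap: 0.999
gripper_force: 0.0
```

>>> {"fn": "move_arm", "kwargs": {"commands": "40 1 0 0 0 -6.7 1; 81 2 0 0 0 -13.4 1; 121 3 0 0 0 -20 1; 162 5 0 0 0 -26.7 1; 202 6 0 0 0 -33.4 1"}}

```text
t: 2.17
tcp_pos: [0.489, -0.0874, 0.2405]
tool_rot: [0.577, 0.817, 0.0, 0.0]
force: [0.4, 0.1, 0.1]
finger_gap: 0.999
gripper_force: 0.0
```

>>> {"fn": "move_arm", "kwargs": {"commands": "33 23 0 0 0 -6.7 1; 74 34 10 0 0 -14.4 1; 115 45 20 0 0 -22 1; 155 55 30 0 0 -30 1; 196 66 40 0 0 -37.5 1"}}

```text
t: 2.8
tcp_pos: [0.4861, 0.1194, 0.2002]
tool_rot: [0.284, 0.959, 0.0, 0.0]
force: [1.0, 0.4, -0.6]
finger_gap: 0.997
gripper_force: 0.0
```

>>> {"fn": "move_arm", "kwargs": {"commands": "26 33 10 0 0 -7.7 1; 52 67 20 0 0 -15.4 1; 77 100 30 0 0 -23 1; 103 133 40 0 0 -31 1; 129 166 50 0 0 -38.5 1"}}

```text
t: 3.42
tcp_pos: [0.4691, 0.3291, 0.1501]
tool_rot: [-0.048, 0.999, 0.0, 0.0]
force: [-0.5, -0.0, -0.2]
finger_gap: 0.998
gripper_force: 0.0
```

Run:
```python
from h import *
plan([((.471,.328,.03),down(1.66),1,0),((.471,.328,.006),down(1.66),1,3)])
```

```text
-0.6 -0.4 40 0 0 0.1 1; -1.2 -0.9 80 0 0 0.3 1; -1.7 -1.3 120.1 0 0 0.4 1; -1.7 -1.3 144.1 0 0 0.4 1; -1.7 -1.3 144.1 0 0 0.4 1
0 0 0 0 0 0 1; 0 0 0 0 0 0 1; 0 0 0 0 0 0 1; 0 0 0 0 0 0 1; 0 0 0 0 0 0 1
t 3.425 tcp [0.4691 0.3291 0.1501] q [ 0.42  0.56  1.64 -0.    0.94 -1.25]
```

>>> {"fn": "move_arm", "kwargs": {"commands": "-1 0 40 0 0 0 1; -1 -1 80 0 0 0 1; -1.7 -1.3 120 0 0 0 1; -1.7 -1.3 140 0 0 0 1; -1.7 -1.3 144 0 0 0 1"}}

```text
t: 4.05
tcp_pos: [0.4702, 0.3261, 0.0048]
tool_rot: [-0.046, 0.999, -0.001, -0.001]
force: [0.4, -0.5, 0.8]
finger_gap: 0.999
gripper_force: 0.0
```

>>> {"fn": "move_arm", "kwargs": {"commands": "0 0 0 0 0 0 -0.2; 0 0 0 0 0 0 -1; 0 0 0 0 0 0 -1; 0 0 0 0 0 0 -1; 0 0 0 0 0 0 -1", "grip_force": 90}}

```text
t: 4.68
tcp_pos: [0.4717, 0.3271, 0.0076]
tool_rot: [-0.046, 0.999, 0.001, 0.001]
force: [0.5, 0.2, 4.4]
finger_gap: 0.188
gripper_force: 89.3
```

>>> {"fn": "move_arm", "kwargs": {"commands": "0 0 0 0 0 0 -1; 0 0 -20 0 0 0 -1; 0 0 -60 0 0 0 -1; 0 0 -94 0 0 0 -1; 0 0 -94 0 0 0 -1"}}

```text
t: 5.3
tcp_pos: [0.4728, 0.3274, 0.103]
tool_rot: [-0.046, 0.999, 0.001, 0.003]
force: [0.2, -0.2, -0.8]
finger_gap: 0.189
gripper_force: 88.5
```

Run:
```python
from h import *
for n in("top","scene"):
    d=snapshot(n);crop(d["image"],*((170,310,150,290) if n=="top" else (390,540,160,330)),(2.8 if n=="top" else 2.3),f"pics/g_{n}.png")
a=cv2.imread("pics/g_top.png");b=cv2.imread("pics/g_scene.png");h=min(a.shape[0],b.shape[0]);print(a.shape,b.shape);cv2.imwrite("pics/g.png",np.hstack([a[:h],b[:h]]))
```

```text
(392, 392, 3) (391, 345, 3)
```

View pics/g.png

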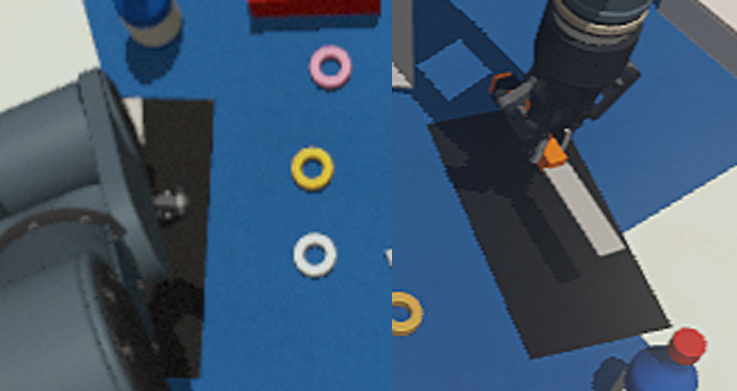

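The pry bar is gripped level. In the scene crop, the blade tip corners are at about (597,255) and (624,243). I'll work out where the tip sits relative to the TCP.

Run:
```python
from fit import *
S=cam(snapshot("scene"));s=telemetry.sense();print(s["tcp_pos"].round(4),R.from_quat(s["tool_rot"]).as_matrix().round(3).tolist())
uv=px([(205,255),(232,243),(153,168),(174,163)],2.3,390,160)
w=back(S,uv,.111);print(w.round(4), "tip-tcp",(w[:2].mean(0)-s["tcp_pos"]).round(4))
```

```text
[0.47   0.3261 0.0994] [[-0.996, -0.092, -0.002], [-0.092, 0.996, -0.001], [0.002, -0.001, -1.0]]
[[0.5928 0.3227 0.111 ]
 [0.5876 0.3502 0.111 ]
 [0.4972 0.3183 0.111 ]
 [0.4969 0.3388 0.111 ]] tip-tcp [0.1202 0.0103 0.0116]
```

```bash
cat >> h.py <<'E'
HX,HY,H=.580,-.180,-.154
U=np.array([-np.sin(H),np.cos(H),0]);X=np.array([np.cos(H),np.sin(H),0])
def hl(x,y,z): return np.array([HX,HY,0])+X*x/1000+U*y/1000+[0,0,z/1000]  # housing local mm -> world
E
python3 - <<'E'
from h import *
D=down(H)
plan([((.50,.26,.2),down(1.2),-1),((.60,.12,.2),D,-1),(hl(0,85+119+20,120),D,-1),(hl(0,85+119+20,58),D,-1,3,30)])
E
```

```text
-7.8 -22.9 -33.5 0 0 8.8 -1; -15.7 -45.8 -67.1 0 -0.1 17.7 -1; -23.5 -68.6 -100.6 -0.1 -0.1 26.5 -1; -34.4 -87.2 -100.6 -0.1 -0.1 36.2 -1; -45.2 -105.8 -100.6 -0.1 -0.1 45.9 -1
-20.9 -5.1 0 0 0 9.7 -1; -41.8 -10.3 0 0 0 19.4 -1; -62.6 -15.4 0 0 0 29.1 -1; -83.5 -20.6 0 0 0 38.8 -1; -104.4 -25.7 0 0 0 48.5 -1
-17.7 12.2 0 0 0 9.7 -1; -44 16.6 26.7 0 0 9.7 -1; -70.3 21 53.3 0 0 9.7 -1; -96.5 25.4 80 0 0 9.7 -1; -96.5 25.4 100.7 0 0 9.7 -1
0 0 20.7 0 0 0 -1; 0 0 41.3 0 0 0 -1; 0 0 41.3 0 0 0 -1; 0 0 41.3 0 0 0 -1; 0 0 41.3 0 0 0 -1
t 5.45 tcp [0.47   0.3261 0.0994] q [ 0.41  0.64  1.68 -0.    0.83 -1.25]
```

>>> {"fn": "move_arm", "kwargs": {"commands": "-8 -23 -34 0 0 8.8 -1; -16 -46 -67 0 0 17.7 -1; -24 -69 -101 0 0 26.5 -1; -34 -87 -101 0 0 36.2 -1; -45 -106 -101 0 0 46 -1"}}

```text
t: 6.08
tcp_pos: [0.525, 0.2243, 0.2]
tool_rot: [0.35, 0.937, -0.001, -0.001]
force: [-0.5, 0.0, -1.0]
finger_gap: 0.18
gripper_force: 88.4
```

>>> {"fn": "move_arm", "kwargs": {"commands": "-21 -5 0 0 0 9.7 -1; -42 -10 0 0 0 19.4 -1; -63 -15 0 0 0 29 -1; -84 -21 0 0 0 38.8 -1; -104 -26 0 0 0 48.5 -1"}}

```text
t: 6.7
tcp_pos: [0.5866, 0.1368, 0.1989]
tool_rot: [0.704, 0.71, -0.002, -0.002]
force: [-1.1, 0.7, -1.4]
finger_gap: 0.189
gripper_force: 88.4
```

>>> {"fn": "move_arm", "kwargs": {"commands": "-18 12 0 0 0 9.7 -1; -44 17 27 0 0 9.7 -1; -70 21 53 0 0 9.7 -1; -96 25 80 0 0 9.7 -1; -96 25 80 0 0 9.7 -1"}}

```text
t: 7.32
tcp_pos: [0.6111, 0.0404, 0.117]
tool_rot: [0.761, 0.649, -0.003, -0.003]
force: [0.4, 0.7, -0.8]
finger_gap: 0.184
gripper_force: 88.5
```

Run:
```python
from h import *
plan([(hl(0,85+119+20,58),down(H),-1,3,30)])
```

```text
0.7 1.8 29.5 -0.3 0 -0.1 -1; 1.5 3.6 59 -0.5 0 -0.2 -1; 1.5 3.6 59 -0.5 0 -0.2 -1; 1.5 3.6 59 -0.5 0 -0.2 -1; 1.5 3.6 59 -0.5 0 -0.2 -1
t 7.325 tcp [0.6111 0.0404 0.117 ] q [-0.12  0.66  1.55 -0.    0.94  0.04]
```

>>> {"fn": "move_arm", "kwargs": {"commands": "0 2 30 0 0 0 -1; 1 3 59 0 0 0 -1; 1 3 59 0 0 0 -1; 1 3 59 0 0 0 -1; 1 3 59 0 0 0 -1"}}

```text
t: 7.95
tcp_pos: [0.6179, 0.0427, 0.0638]
tool_rot: [0.76, 0.65, 0.001, 0.001]
force: [-0.2, 0.3, -1.0]
finger_gap: 0.188
gripper_force: 88.5
```

Run:
```python
from h import *
d=snapshot("scene");crop(d["image"],200,360,230,350,4.5,"pics/n_s.png")
print(proj(cam(d),[hl(0,85,65)]),proj(cam(d),[hl(30,85,70),hl(-30,85,70)]))
plan([(hl(0,85+119+20,58),down(H),-1,3,30)])
```

```text
[[268.61698348 331.79755276]] [[269.03426322 345.64760648]
 [267.73802003 316.27706585]]
-1.8 -3.2 5.7 0.1 0 -0.1 -1; -1.8 -3.2 5.7 0.1 0 -0.1 -1; -1.8 -3.2 5.7 0.1 0 -0.1 -1; -1.8 -3.2 5.7 0.1 0 -0.1 -1; -1.8 -3.2 5.7 0.1 0 -0.1 -1
t 8.0 tcp [0.6178 0.0426 0.0637] q [-0.11  0.74  1.57  0.    0.83  0.04]
```

View pics/n_s.png

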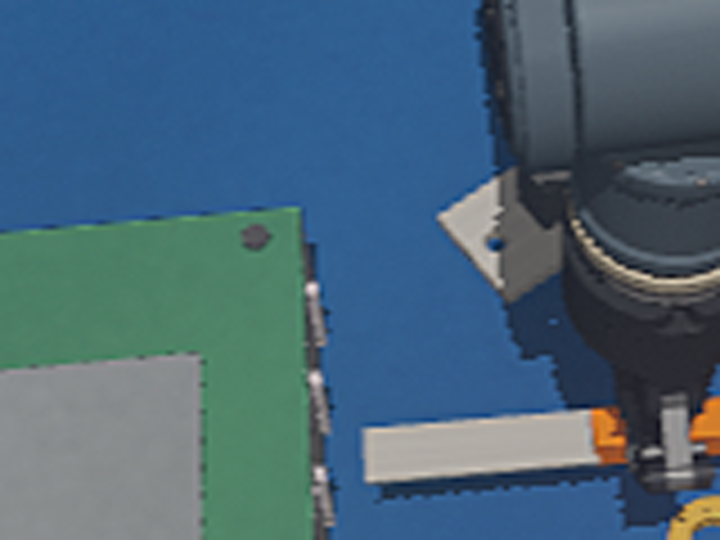

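The blade tip is at crop (365,457), which is pixel (281,331.5), and it lines up with the predicted notch row of 331.8. I'll insert it now.

>>> {"fn": "move_arm", "kwargs": {"commands": "-2 -3 3 0 0 0 -1; -2 -3 6 0 0 0 -1; -2 -3 6 0 0 0 -1; -2 -3 6 0 0 0 -1; -2 -3 6 0 0 0 -1"}}

```text
t: 8.62
tcp_pos: [0.6137, 0.041, 0.0563]
tool_rot: [0.76, 0.65, 0.0, 0.0]
force: [1.4, 0.1, -1.6]
finger_gap: 0.185
gripper_force: 88.5
```

>>> {"fn": "move_arm", "kwargs": {"commands": "-5 0 0 0 0 0 -1; -10 0 0 0 0 0 -1; -15 0 0 0 0 0 -1; -20 0 0 0 0 0 -1; -25 0 0 0 0 0 -1"}}

```text
t: 9.25
tcp_pos: [0.6097, 0.0158, 0.0563]
tool_rot: [0.76, 0.65, 0.0, 0.0]
force: [0.3, -0.3, -1.9]
finger_gap: 0.186
gripper_force: 88.5
```

Run:
```python
from h import *
s=telemetry.sense();print(s["force"].round(1),s["ft_torque"].round(2),R.from_quat(s["tool_rot"]).as_matrix().round(3).tolist())
plan([(hl(0,85+119-25,57.5),down(H),-1,2,6)])
```

```text
[ 0.3 -0.3 -1.9] [-0.01 -0.01 -0.04] [[0.155, 0.988, 0.0], [0.988, -0.155, -0.0], [-0.0, 0.0, -1.0]]
-4.8 0.2 -0.3 0 0 0 -1; -9.5 0.4 -0.6 0 0 0 -1; -14.3 0.5 -0.9 0 0 -0.1 -1; -19.1 0.7 -1.2 0 0 -0.1 -1; -19.1 0.7 -1.2 0 0 -0.1 -1
0 0 0 0 0 0 -1; 0 0 0 0 0 0 -1; 0 0 0 0 0 0 -1; 0 0 0 0 0 0 -1; 0 0 0 0 0 0 -1
t 9.25 tcp [0.6097 0.0158 0.0563] q [-0.16  0.74  1.6  -0.    0.8  -0.  ]
```

Raise by 1 mm first, then insert.

>>> {"fn": "move_arm", "kwargs": {"commands": "0 0 -1 0 0 0 -1; -5 0 -1 0 0 0 -1; -10 0 -1 0 0 0 -1; -15 0 -1 0 0 0 -1; -19 0 -1 0 0 0 -1"}}

```text
t: 9.88
tcp_pos: [0.6067, -0.0029, 0.0573]
tool_rot: [0.76, 0.65, -0.0, -0.0]
force: [0.1, -0.8, -0.5]
finger_gap: 0.186
gripper_force: 88.5
```

Run:
```python
from h import *
s=telemetry.sense();print(s["force"].round(1),s["ft_torque"].round(2),s["tcp_pos"])
# arc: tip at r from hinge
r=145; off=119; w=[]
for th in np.r_[.05,.12:1.78:.1]:
    w.append((hl(0,-85+r*np.cos(th)+off,70+r*np.sin(th)-7-1.5+1),down(H),-1,0,25))
plan(w)
```

```text
[ 0.1 -0.8 -0.5] [-0.02  0.01  0.03] [ 0.60673875 -0.00289401  0.05727677]
-0.3 0.7 -12.5 0 0 -0.1 -1; -1.2 0.7 -22.6 0 0 -0.1 -1; -3.6 0.7 -36.9 0 0 -0.1 -1; -7.5 0.8 -50.8 0 0 -0.1 -1; -12.7 0.8 -64.3 0 0 -0.1 -1
-6.6 0 -12.9 0 0 0 -1; -14.4 0 -25.1 0 0 0 -1; -23.4 0 -36.5 0 0 0 -1; -33.5 0 -46.9 0 0 0 -1; -44.6 0 -56.2 0 0 0 -1
-12 0 -8.2 0 0 0 -1; -24.7 0 -15.2 0 0 0 -1; -38 0 -20.8 0 0 0 -1; -51.9 0 -25.1 0 0 0 -1; -66.1 0 -28 0 0 0 -1
-14.4 0 -1.5 0 0 0 -1; -28.9 0 -1.5 0 0 0 -1; -43.3 0 0 0 0 0 -1; -43.3 0 0 0 0 0 -1; -43.3 0 0 0 0 0 -1
t 9.875 tcp [ 0.6067 -0.0029  0.0573] q [-0.19  0.74  1.61 -0.    0.8  -0.03]
```

>>> {"fn": "move_arm", "kwargs": {"commands": "0 0 -5 0 0 0 -1; 0 0 -10 0 0 0 -1; 0 0 -15 0 0 0 -1; -1 0 -20 0 0 0 -1; -1 0 -23 0 0 0 -1"}}

```text
t: 10.5
tcp_pos: [0.6065, -0.0032, 0.0806]
tool_rot: [0.76, 0.65, 0.0, -0.0]
force: [-0.3, 0.4, -5.1]
finger_gap: 0.186
gripper_force: 88.1
```

>>> {"fn": "move_arm", "kwargs": {"commands": "-1 0 -7 0 0 0 -1; -2 0 -14 0 0 0 -1; -6 0 -28 0 0 0 -1; -9 0 -35 0 0 0 -1; -12 0 -42 0 0 0 -1"}}

```text
t: 11.12
tcp_pos: [0.6049, -0.0151, 0.1232]
tool_rot: [0.76, 0.65, 0.001, -0.0]
force: [-0.5, 3.4, -3.3]
finger_gap: 0.192
gripper_force: 88.2
```

Run:
```python
from h import *
s=telemetry.sense();print(s["force"].round(1),s["ft_torque"].round(2),s["tcp_pos"])
d=snapshot("scene");crop(d["image"],120,380,190,420,2.2,"pics/l.png")
```

```text
[-0.5  3.4 -3.3] [ 0.61 -0.02 -0.09] [ 0.60485753 -0.01507651  0.12319505]
```

View pics/l.png

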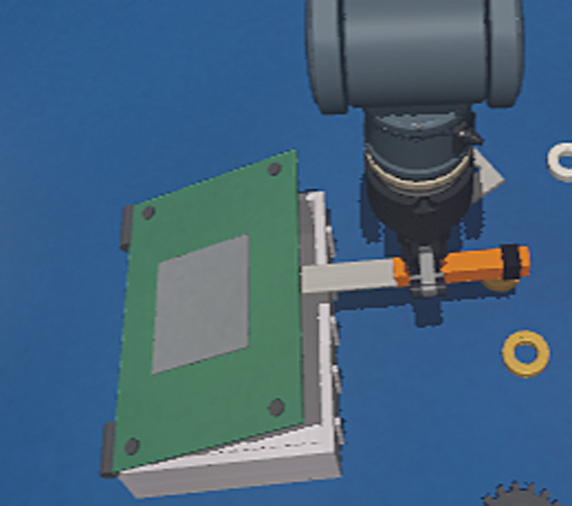

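The cover is rising on the blade, with its free edge at about crop (300,290). I'll continue the arc.

>>> {"fn": "move_arm", "kwargs": {"commands": "-7 0 -13 0 0 0 -1; -14 0 -25 0 0 0 -1; -23 0 -36 0 0 0 -1; -34 0 -47 0 0 0 -1; -45 0 -56 0 0 0 -1"}}

```text
t: 11.8
tcp_pos: [0.5978, -0.0607, 0.1794]
tool_rot: [0.76, 0.65, 0.0, 0.0]
force: [0.8, 2.2, -2.6]
finger_gap: 0.182
gripper_force: 88.4
```

>>> {"fn": "move_arm", "kwargs": {"commands": "-12 0 -8 0 0 0 -1; -25 0 -15 0 0 0 -1; -38 0 -21 0 0 0 -1; -52 0 -25 0 0 0 -1; -66 0 -28 0 0 0 -1"}}

```text
t: 12.42
tcp_pos: [0.5875, -0.1262, 0.2065]
tool_rot: [0.76, 0.65, -0.0, 0.0]
force: [0.3, 1.6, -2.3]
finger_gap: 0.184
gripper_force: 88.4
```

>>> {"fn": "move_arm", "kwargs": {"commands": "-10 0 -1 0 0 0 -1; -20 0 -1 0 0 0 -1; -30 0 0 0 0 0 -1; -40 0 0 0 0 0 -1; -48 0 0 0 0 0 -1"}}

```text
t: 13.05
tcp_pos: [0.58, -0.1731, 0.2061]
tool_rot: [0.76, 0.65, -0.0, -0.0]
force: [0.3, 1.0, -1.3]
finger_gap: 0.184
gripper_force: 88.5
```

Run:
```python
from h import *
s=telemetry.sense();print(s["force"].round(1),s["ft_torque"].round(2),s["tcp_pos"])
plan([(hl(0,-85+145*np.cos(1.75)+119,70+145*np.sin(1.75)-7),down(H),-1)])
d=snapshot("scene");crop(d["image"],60,380,150,420,2.0,"pics/l2.png")
```

```text
[ 0.3  1.  -1.3] [ 0.06 -0.03  0.09] [ 0.57999754 -0.17306674  0.20605892]
1.3 1.1 0.4 0 0 -0.1 -1; 1.3 1.1 0.4 0 0 -0.1 -1; 1.3 1.1 0.4 0 0 -0.1 -1; 1.3 1.1 0.4 0 0 -0.1 -1; 1.3 1.1 0.4 0 0 -0.1 -1
t 13.05 tcp [ 0.58   -0.1731  0.2061] q [-0.47  0.53  1.51 -0.    1.1  -0.32]
```

View pics/l2.png

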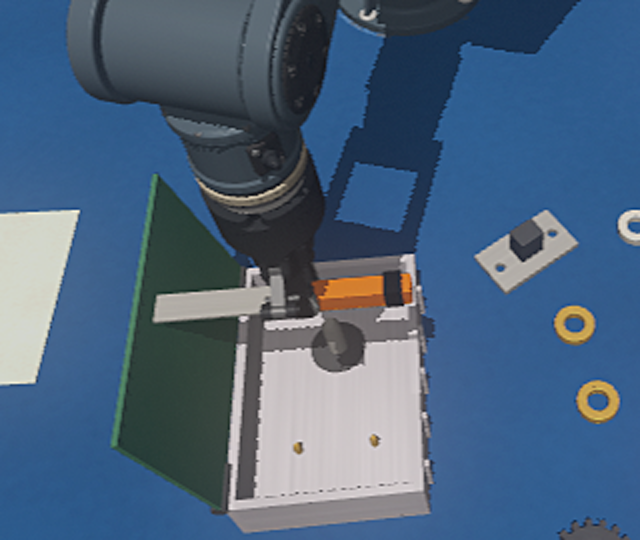

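>>> {"fn": "move_arm", "kwargs": {"commands": "-4 0 0 0 0 0 -1; -8 0 0 0 0 0 -1; -8 0 0 0 0 0 -1; 10 0 0 0 0 0 -1; 40 0 0 0 0 0 -1"}}

```text
t: 13.72
tcp_pos: [0.5865, -0.132, 0.2064]
tool_rot: [0.76, 0.65, 0.0, -0.0]
force: [-0.6, 0.6, -1.3]
finger_gap: 0.184
gripper_force: 88.5
```

Run:
```python
from h import *
plan([((.60,.10,.21),down(H),-1),((.50,.26,.2),down(1.2),-1),((.47,.327,.10),down(1.66),-1,2)],turn=10.5)
```

```text
38.5 -3.8 -0.6 0 0 0 -1; 77.1 -7.7 -1.2 0 0 -0.1 -1; 115.6 -11.5 -1.8 0 0 -0.1 -1; 154.2 -15.3 -2.4 0 0 -0.1 -1; 192.7 -19.1 -3 0 0 -0.1 -1
38.6 -3.7 -0.6 0 0 0 -1; 56.4 -19.2 0.6 0 0 -9.7 -1; 74.2 -34.6 1.9 0 0 -19.4 -1; 92.1 -50 3.1 0 0 -29.1 -1; 109.9 -65.4 4.4 0 0 -38.8 -1
23.6 -0.8 1.3 0 0 -9.7 -1; 47.1 -1.7 2.5 0 0 -19.4 -1; 70.7 -2.5 3.8 0 0 -29.1 -1; 94.3 -3.4 5 0 0 -38.8 -1; 118.6 -0.9 38.3 0 0 -47.6 -1
14.6 19.6 33.3 0 0 -8.8 -1; 29.2 39.3 66.7 0 0 -17.6 -1; 29.2 39.3 66.7 0 0 -17.6 -1; 29.2 39.3 66.7 0 0 -17.6 -1; 29.2 39.3 66.7 0 0 -17.6 -1
t 13.725 tcp [ 0.5865 -0.132   0.2064] q [-0.41  0.52  1.52  0.    1.1  -0.25]
```

>>> {"fn": "move_arm", "kwargs": {"commands": "38 -4 0 0 0 0 -1; 77 -8 -1 0 0 0 -1; 116 -12 -2 0 0 0 -1; 154 -15 -2 0 0 0 -1; 193 -19 -3 0 0 0 -1"}}

```text
t: 14.35
tcp_pos: [0.597, 0.0635, 0.2094]
tool_rot: [0.76, 0.65, 0.0, -0.0]
force: [0.6, 0.2, -1.8]
finger_gap: 0.182
gripper_force: 88.5
```

>>> {"fn": "move_arm", "kwargs": {"commands": "39 -4 0 0 0 0 -1; 56 -19 1 0 0 -9.7 -1; 74 -35 2 0 0 -19.4 -1; 92 -50 3 0 0 -29 -1; 110 -65 4 0 0 -38.8 -1"}}

```text
t: 14.98
tcp_pos: [0.5491, 0.1815, 0.2054]
tool_rot: [0.498, 0.867, 0.0, -0.0]
force: [0.2, -0.4, -1.7]
finger_gap: 0.184
gripper_force: 88.6
```

>>> {"fn": "move_arm", "kwargs": {"commands": "24 -1 1 0 0 -9.7 -1; 47 -2 2 0 0 -19.4 -1; 71 -2 4 0 0 -29 -1; 94 -3 5 0 0 -38.8 -1; 119 -1 38 0 0 -47.6 -1"}}

```text
t: 15.6
tcp_pos: [0.4911, 0.2847, 0.1695]
tool_rot: [0.106, 0.994, 0.002, 0.003]
force: [0.2, -0.1, -1.3]
finger_gap: 0.187
gripper_force: 88.6
```

>>> {"fn": "move_arm", "kwargs": {"commands": "15 20 33 0 0 -8.8 -1; 29 39 67 0 0 -17.6 -1; 29 39 67 0 0 -17.6 -1; 29 39 67 0 0 -17.6 -1; 29 39 67 0 0 -17.6 -1"}}

```text
t: 16.23
tcp_pos: [0.4716, 0.3265, 0.1019]
tool_rot: [-0.044, 0.999, 0.001, 0.002]
force: [-0.4, 0.0, -1.2]
finger_gap: 0.189
gripper_force: 88.4
```

Run:
```python
from h import *
plan([((.470,.327,.03),down(1.66),-1,0,25),((.47,.327,.007),down(1.66),-1,2,6)],turn=10.5)
d=snapshot("scene");crop(d["image"],60,580,130,430,1.5,"pics/open.png")
```

```text
0.6 0.2 24 0 0.1 0 -1; 1.2 0.4 47.9 0 0.1 -0.1 -1; 1.8 0.5 71.9 0.1 0.2 -0.1 -1; 1.8 0.5 77.6 0.1 0.2 -0.1 -1; 1.8 0.5 83.4 0.1 0.2 -0.1 -1
0 0 5.8 0 0 0 -1; 0 0 11.5 0 0 0 -1; 0 0 11.5 0 0 0 -1; 0 0 11.5 0 0 0 -1; 0 0 11.5 0 0 0 -1
t 16.225 tcp [0.4716 0.3265 0.1019] q [ 0.41  0.64  1.67 -0.    0.83 -1.25]
```

View pics/open.png

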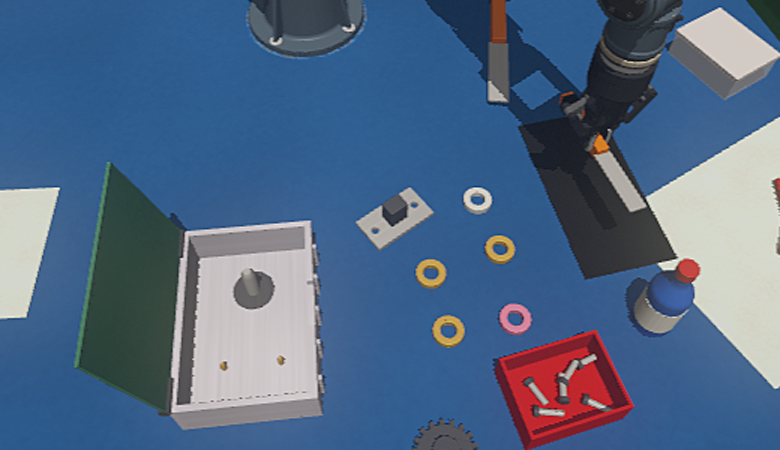

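The cover stays open on its own, with the shaft at crop (250,283) and the pins at (223,366) and (281,360). Now I'll lay the bar down.

>>> {"fn": "move_arm", "kwargs": {"commands": "1 0 24 0 0 0 -1; 1 0 48 0 0 0 -1; 1 0 70 0 0 0 -1; 1 0 78 0 0 0 -1; 1 0 84 0 0 0 -1"}}

```text
t: 16.9
tcp_pos: [0.4702, 0.3263, 0.0168]
tool_rot: [-0.044, 0.999, 0.0, 0.001]
force: [-0.4, -0.6, -1.1]
finger_gap: 0.186
gripper_force: 88.5
```

>>> {"fn": "move_arm", "kwargs": {"commands": "0 0 3 0 0 0 -1; 0 0 6 0 0 0 -1; 0 0 8 0 0 0 -1; 0 0 9.5 0 0 0 -1; 0 0 9.5 0 0 0 -1"}}

```text
t: 17.52
tcp_pos: [0.4694, 0.3265, 0.0076]
tool_rot: [-0.044, 0.999, 0.0, 0.0]
force: [-1.1, -0.0, 3.6]
finger_gap: 0.186
gripper_force: 89.3
```

>>> {"fn": "move_arm", "kwargs": {"commands": "0 0 0 0 0 0 -0.3; 0 0 0 0 0 0 0; 0 0 0 0 0 0 0.4; 0 0 -20 0 0 0 0.4; 0 0 -60 0 0 0 0.4"}}

```text
t: 18.15
tcp_pos: [0.468, 0.3257, 0.0658]
tool_rot: [-0.044, 0.999, -0.001, -0.002]
force: [0.5, 0.1, 0.7]
finger_gap: 0.7
gripper_force: 0.0
```

Run:
```python
from fit import *
s=telemetry.sense();print(s["tcp_pos"],s["finger_gap"])
d=snapshot("scene");S=cam(d)
for ce,a,m in blobs(d["image"][260-100:],(18,120,120),(35,255,255),100): ce[1]+=160; print("brass",ce,back(S,[ce],.012)[0].round(4))
e=cv2.imread("pics/open.png")
crop(d["image"],160,290,270,430,3.7,"pics/hs.png")
```

```text
[0.46798924 0.32572807 0.06578591] 0.700182428088974
brass [392.8, 295.72] [0.5541 0.1734 0.012 ]
brass [346.91, 311.82] [0.5655 0.0689 0.012 ]
brass [358.47, 350.06] [0.6512 0.0669 0.012 ]
```

View pics/hs.png

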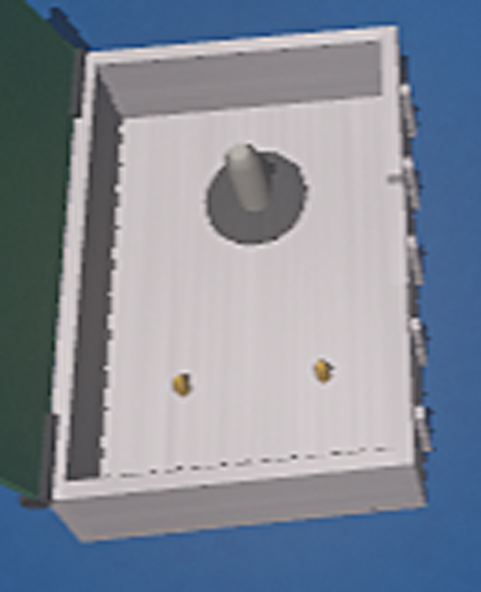

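Run:
```python
from h import *
plan([((.50,.26,.12),down(1.6),.5),((.563,.069,.10),down(1.571),.5),((.563,.069,.006),down(1.571),.5,1,30)])
```

```text
-11.4 -34.8 -24.3 0.1 0.2 1.7 0.5; -22.8 -69.7 -48.5 0.1 0.3 3.4 0.5; -31.9 -108.8 -44.6 0.1 0.3 3.8 0.5; -41.1 -148 -40.6 0.1 0.3 4.1 0.5; -50.2 -187.2 -36.6 0.1 0.3 4.4 0.5
-12.1 -38.3 4 0 0 0.3 0.5; -24.3 -76.7 8 0 0 0.7 0.5; -24.3 -76.7 31.5 0 0 0.7 0.5; -24.3 -76.7 55 0 0 0.7 0.5; -24.3 -76.7 78.5 0 0 0.7 0.5
0 0 23.5 0 0 0 0.5; 0 0 23.5 0 0 0 0.5; 0 0 23.5 0 0 0 0.5; 0 0 23.5 0 0 0 0.5; 0 0 23.5 0 0 0 0.5
t 18.2 tcp [0.4713 0.3275 0.0715] q [ 0.41  0.68  1.69  0.    0.76 -1.25]
```

>>> {"fn": "move_arm", "kwargs": {"commands": "-11 -35 -24 0 0 2 0.5; -23 -70 -49 0 0 3 0.5; -32 -109 -45 0 0 3.5 0.5; -41 -148 -41 0 0 4 0.5; -50 -187 -37 0 0 4.5 0.5"}}

```text
t: 18.82
tcp_pos: [0.5361, 0.1434, 0.1038]
tool_rot: [-0.005, 1.0, 0.0, 0.0]
force: [0.8, -0.0, -0.4]
finger_gap: 0.75
gripper_force: 0.0
```

>>> {"fn": "move_arm", "kwargs": {"commands": "-12 -38 4 0 0 0.4 0.5; -24 -77 8 0 0 0.7 0.5; -24 -77 30 0 0 0.7 0.5; -24 -77 50 0 0 0.7 0.5; -24 -77 50 0 0 0.7 0.5"}}

```text
t: 19.45
tcp_pos: [0.5592, 0.0677, 0.0524]
tool_rot: [0.001, 1.0, 0.0, -0.002]
force: [0.1, -0.0, 0.8]
finger_gap: 0.754
gripper_force: 0.0
```

>>> {"fn": "move_arm", "kwargs": {"commands": "0 0 0 0 0 0 0.5; 0 0 0 0 0 0 0.5; 0 0 0 0 0 0 0.5; 0 0 0 0 0 0 0.5; 0 0 0 0 0 0 0.5"}}

```text
t: 20.08
tcp_pos: [0.5605, 0.0679, 0.054]
tool_rot: [0.001, 1.0, -0.0, 0.0]
force: [-0.2, -0.1, 0.9]
finger_gap: 0.748
gripper_force: 0.0
```

Run:
```python
from h import *
plan([((.563,.069,.006),down(1.571),.5,1,30)])
```

```text
-1.2 0.6 24 0 0 -0.1 0.5; -2.4 1.2 48 0 0 -0.1 0.5; -2.4 1.2 48 0 0 -0.1 0.5; -2.4 1.2 48 0 0 -0.1 0.5; -2.4 1.2 48 0 0 -0.1 0.5
t 20.075 tcp [0.5605 0.0679 0.054 ] q [-0.08  0.71  1.72 -0.    0.72 -1.65]
```

>>> {"fn": "move_arm", "kwargs": {"commands": "-1 1 24 0 0 0 0.5; -2.4 1 44 0 0 0 0.5; -2.4 1 48 0 0 0 0.5; -2.4 1 48 0 0 0 0.5; -2.4 1 48 0 0 0 0.2", "grip_force": 25}}

```text
t: 20.7
tcp_pos: [0.5633, 0.0688, 0.0063]
tool_rot: [0.001, 1.0, -0.0, 0.0]
force: [0.2, -0.4, -0.2]
finger_gap: 0.602
gripper_force: 0.0
```

>>> {"fn": "move_arm", "kwargs": {"commands": "0 0 0 0 0 0 -0.2; 0 0 0 0 0 0 -0.2; 0 0 0 0 0 0 -0.2; 0 0 0 0 0 0 -0.2; 0 0 0 0 0 0 -0.2"}}

```text
t: 21.32
tcp_pos: [0.5634, 0.0687, 0.0067]
tool_rot: [0.001, 1.0, -0.0, 0.001]
force: [-1.5, -0.7, 5.9]
finger_gap: 0.464
gripper_force: 25.2
```

>>> {"fn": "move_arm", "kwargs": {"commands": "0 0 0 0 0 0 0.5; 0 0 0 0 0 0 0.5; 0 0 0 0 0 0 0.5; 0 0 0 0 0 10 0.5; 0 0 0 0 0 20 0.5"}}

```text
t: 21.95
tcp_pos: [0.5627, 0.0688, 0.0056]
tool_rot: [0.177, 0.984, 0.0, -0.0]
force: [-0.5, -0.4, 0.8]
finger_gap: 0.751
gripper_force: 0.0
```

>>> {"fn": "move_arm", "kwargs": {"commands": "0 0 0 0 0 10 0.5; 0 0 0 0 0 20 0.5; 0 0 0 0 0 30 0.5; 0 0 0 0 0 40 0.5; 0 0 0 0 0 50 0.5"}}

```text
t: 22.58
tcp_pos: [0.5628, 0.0688, 0.0056]
tool_rot: [0.577, 0.817, -0.0, -0.0]
force: [-0.5, -1.1, 1.3]
finger_gap: 0.749
gripper_force: 0.0
```

>>> {"fn": "move_arm", "kwargs": {"commands": "0 0 0 0 0 10 0.5; 0 0 0 0 0 20 0.5; 0 0 0 0 0 20 0.5; 0 0 0 0 0 20 0.5; 0 0 0 0 0 20 0.5"}}

```text
t: 23.2
tcp_pos: [0.5629, 0.0688, 0.0058]
tool_rot: [0.707, 0.707, -0.0, -0.0]
force: [-0.0, -0.5, -0.6]
finger_gap: 0.753
gripper_force: 0.0
```

>>> {"fn": "move_arm", "kwargs": {"commands": "0 0 0 0 0 0 -0.2; 0 0 0 0 0 0 -0.2; 0 0 0 0 0 0 -0.2; 0 0 0 0 0 0 -0.2; 0 0 0 0 0 0 -0.2"}}

```text
t: 23.82
tcp_pos: [0.5628, 0.0688, 0.0062]
tool_rot: [0.708, 0.706, 0.0, 0.0]
force: [-1.4, 0.4, 5.1]
finger_gap: 0.473
gripper_force: 25.0
```

Run:
```python
from h import *
s=telemetry.sense();print(s["tcp_pos"],s["q"].round(2),s["finger_gap"]*85,s["force"])
```

```text
[0.56283633 0.06881578 0.00618464] [-0.08  0.79  1.72 -0.    0.63 -0.07] 40.196398110115716 [-1.42145635  0.39319125  5.14916063]
```

>>> {"fn": "move_arm", "kwargs": {"commands": "0 0 0 0 0 0 0.3; 0 0 0 0 0 0 0.3; 0 0 0 0 0 0 0.3; 0 0 -50 0 0 0 0.3; 0 0 -100 0 0 0 0.3"}}

```text
t: 24.45
tcp_pos: [0.5623, 0.0688, 0.1058]
tool_rot: [0.708, 0.706, -0.001, -0.001]
force: [0.9, -0.7, 0.4]
finger_gap: 0.646
gripper_force: 0.0
```

Run:
```python
from fit import *
d=snapshot("scene");S=cam(d)
b=None
for ce,a,m in blobs(d["image"][160:],(18,120,120),(35,255,255),60):
    ce[1]+=160; w=back(S,[ce],.012)[0]; print("brass",ce,a,w.round(4))
    if abs(w[0]-.565)<.015 and abs(w[1]-.069)<.015: b=w-[.5628,.0688,.012]
print("bias",b.round(4))
# housing rim outer corners (z 70), pins tops, shaft top from pics/hs.png
uv=px([(88,53),(397,27),(427,508-42),(55,500),(181,378),(322,365),(239,152)],3.7,160,270)
n=["rim--","rim-+","rim++","rim+-","pin-","pin+","shaft"];z=[.07]*4+[.024]*2+[.064]
for a,u,zz in zip(n,uv,z): print(a,back(S,[u],zz)[0].round(4))
print("shaft/pins expected from cover fit",hl(-55,0,64).round(4),hl(50,-36,24).round(4),hl(50,36,24).round(4))
g=[(50,-36,24),(50,36,24),(-55,0,64)]
print(fit([(S,g,uv[4:])],[.58,-.18,-.15]), fit([(S,[(-120,-85,70),(-120,85,70)]+g,np.r_[uv[:2],uv[4:]])],[.58,-.18,-.15]))
```

```text
brass [392.83, 295.7] 212 [0.5541 0.1735 0.012 ]
brass [345.08, 314.69] 147 [0.5709 0.0634 0.012 ]
brass [358.46, 350.12] 234 [0.6513 0.0669 0.012 ]
bias [ 0.0081 -0.0054  0.    ]
rim-- [ 0.4501 -0.2408  0.07  ]
rim-+ [ 0.4766 -0.076   0.07  ]
rim++ [ 0.7154 -0.1084  0.07  ]
rim+- [ 0.6868 -0.2776  0.07  ]
pin- [ 0.6248 -0.221   0.024 ]
pin+ [ 0.6364 -0.1506  0.024 ]
shaft [ 0.527  -0.1708  0.064 ]
shaft/pins expected from cover fit [ 0.5257 -0.1716  0.064 ] [ 0.6239 -0.2232  0.024 ] [ 0.6349 -0.1521  0.024 ]
(array([ 0.58123553, -0.17854713, -0.14866498]), np.float64(0.21363588055115676)) (array([ 0.58141373, -0.17808605, -0.16139063]), np.float64(0.4625867659755065))
```

>>> {"fn": "move_arm", "kwargs": {"commands": "0 0 -40 0 0 0 0.3; 40 0 -80 0 0 0 0.3; 80 0 -80 0 0 0 0.3; 80 0 -80 0 0 0 0.3; 80 0 -80 0 0 0 0.3"}}

```text
t: 25.12
tcp_pos: [0.5625, 0.1485, 0.1852]
tool_rot: [0.708, 0.707, -0.001, -0.0]
force: [-0.6, -0.7, 0.5]
finger_gap: 0.648
gripper_force: 0.0
```

Run:
```python
from fit import *
for n in ("scene","top"):
    d=snapshot(n);S=cam(d);print(n)
    for ce,a,m in blobs(d["image"],(18,120,120),(35,255,255),60):
        w=back(S,[ce],.012)[0]; print("brass",ce,a,w.round(4))
print(telemetry.sense()["tcp_pos"])
```

```text
scene
brass [457.91, 8.93] 303 [-0.4719  0.7882  0.012 ]
brass [480.65, 9.17] 359 [-0.4501  0.8652  0.012 ]
brass [394.48, 297.83] 149 [0.5598 0.1751 0.012 ]
brass [346.96, 312.29] 217 [0.5666 0.0687 0.012 ]
brass [358.51, 350.06] 234 [0.6512 0.067  0.012 ]
top
brass [319.74, 175.63] 117 [0.6463 0.0673 0.012 ]
brass [319.09, 205.52] 117 [0.5605 0.0687 0.012 ]
brass [223.87, 236.01] 86 [0.4737 0.329  0.012 ]
[0.56270289 0.14781443 0.18512024]
```

Run:
```python
from fit import *
for n in ("scene","top"):
    d=snapshot(n);C=cam(d);im=d["image"].astype(float)
    w=im[...,0]-im[...,2]  # R-B: brass
    for nm,L in(("pin-",(50,-36,20)),("pin+",(50,36,20))):
        u,v=proj(C,[hl(*L)])[0];x0,y0=int(u)-6,int(v)-6;W=np.clip(w[y0:y0+13,x0:x0+13]-25,0,None)
        yy,xx=np.mgrid[y0:y0+13,x0:x0+13];c=((W*xx).sum()/W.sum(),(W*yy).sum()/W.sum())
        print(n,nm,np.round((u,v),1),np.round(c,2),int(W.sum()),back(C,[c],.018)[0].round(4))
    if n=="top":
        u,v=proj(C,[hl(-55,0,64)])[0];print(u,v,"exp shaft top, foot",proj(C,[hl(-55,0,8)]));crop(d["image"],370,460,140,255,5.2,"pics/ht.png")
print(hl(50,-36,18),hl(50,36,18))
```

```text
scene pin- [207.7 372.4] [208.22 373.5 ] 926 [ 0.6255 -0.2229  0.018 ]
scene pin+ [246.  368.5] [246.47 369.65] 901 [ 0.6366 -0.1518  0.018 ]
top pin- [424.2 183.4] [423.87 184.37] 201 [ 0.6217 -0.2227  0.018 ]
top pin+ [398.7 179.3] [398.47 180.28] 213 [ 0.6328 -0.1519  0.018 ]
409.7641198981383 214.37379883788782 exp shaft top, foot [[405.90660731 218.73484081]]
[ 0.62388616 -0.22324356  0.018     ] [ 0.63493038 -0.15209565  0.018     ]
```

View pics/ht.png

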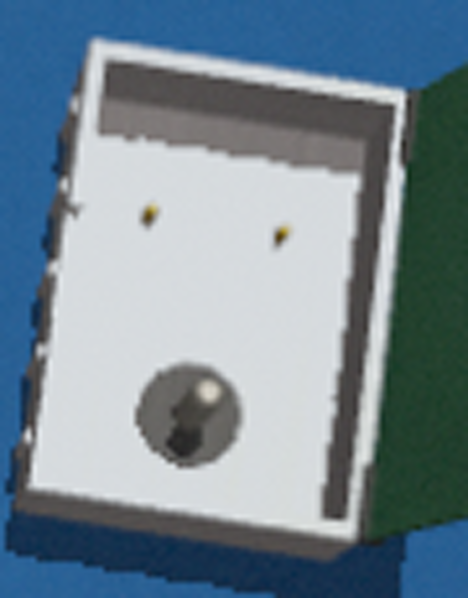

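The top crop shows the shaft top at crop (208,390) and the pins at (149,214) and (281,235). Both agree with the model to within about 1 mm. I'll pick up the first spacer.

```bash
sed -i 's/^HX,HY,H=.*/HX,HY,H=.5798,-.1797,-.154/' h.py
python3 - <<'E'
from h import *
D=down(H)
plan([((.5628,.0688,.08),D,.3),((.5628,.0688,.006),D,.3,2,30)])
print(hl(-55,0,0))
E
```

```text
-26.3 0.1 35.1 0 0 2.9 0.3; -52.6 0.2 70.2 0 0 5.8 0.3; -78.9 0.3 105.3 -0.1 0 8.6 0.3; -78.9 0.3 129.9 -0.1 0 8.6 0.3; -78.9 0.3 154.6 -0.1 0 8.6 0.3
0 0 24.7 0 0 0 0.3; 0 0 24.7 0 0 0 0.3; 0 0 24.7 0 0 0 0.3; 0 0 24.7 0 0 0 0.3; 0 0 24.7 0 0 0 0.3
t 25.325 tcp [0.5629 0.1477 0.1852] q [ 0.06  0.53  1.59 -0.    1.03  0.07]
[ 0.5254509  -0.17126344  0.        ]
```

>>> {"fn": "move_arm", "kwargs": {"commands": "-26 0 35 0 0 3 0.3; -53 0 70 0 0 6 0.3; -79 0 105 0 0 8.7 0.3; -79 0 130 0 0 8.7 0.3; -79 0 155 0 0 8.7 0.3"}}

```text
t: 25.95
tcp_pos: [0.5629, 0.0683, 0.0296]
tool_rot: [0.76, 0.65, -0.0, -0.0]
force: [-0.7, 0.4, -0.4]
finger_gap: 0.646
gripper_force: 0.0
```

>>> {"fn": "move_arm", "kwargs": {"commands": "0 0 15 0 0 0 0.3; 0 0 24.5 0 0 0 0.3; 0 0 24.5 0 0 0 0.3; 0 0 24.5 0 0 0 -0.2; 0 0 24.5 0 0 0 -0.3", "grip_force": 40}}

```text
t: 26.58
tcp_pos: [0.5634, 0.0699, 0.0075]
tool_rot: [0.759, 0.651, 0.001, 0.001]
force: [-0.2, -0.1, 3.8]
finger_gap: 0.454
gripper_force: 40.0
```

>>> {"fn": "move_arm", "kwargs": {"commands": "0 0 0 0 0 0 -0.3; 0 0 0 0 0 0 -0.3; 0 0 0 0 0 0 -0.3; 0 0 -30 0 0 0 -0.3; 0 0 -70 0 0 0 -0.3"}}

```text
t: 27.2
tcp_pos: [0.5621, 0.0699, 0.0762]
tool_rot: [0.759, 0.651, -0.001, -0.001]
force: [0.4, -0.5, -0.8]
finger_gap: 0.455
gripper_force: 40.3
```

Run:
```python
from h import *
D=down(H);s=hl(-55,0,0)
plan([((.5628,.0688,.12),D,-.3),(s+[0,0,.12],D,-.3),(s+[0,0,.08],D,-.3,3,30)])
```

```text
-1 0.8 -43.8 -0.1 0 0 -0.3; -41.5 0.8 -43.8 -0.1 0 0 -0.3; -82 0.7 -43.8 -0.1 0 0 -0.3; -122.5 0.7 -43.8 -0.1 0 0 -0.3; -163 0.7 -43.8 -0.1 0 0 -0.3
-40.5 0 0 0 0 0 -0.3; -81 0 0 0 0 0 -0.3; -81 0 20 0 0 0 -0.3; -81 0 40 0 0 0 -0.3; -81 0 40 0 0 0 -0.3
0 0 0 0 0 0 -0.3; 0 0 0 0 0 0 -0.3; 0 0 0 0 0 0 -0.3; 0 0 0 0 0 0 -0.3; 0 0 0 0 0 0 -0.3
t 27.2 tcp [0.5621 0.0699 0.0762] q [-0.07  0.67  1.7   0.    0.77  0.08]
```

>>> {"fn": "move_arm", "kwargs": {"commands": "-1 1 -43 0 0 0 -0.3; -41 1 -43 0 0 0 -0.3; -82 1 -43 0 0 0 -0.3; -122 1 -43 0 0 0 -0.3; -163 1 -43 0 0 0 -0.3"}}

```text
t: 27.82
tcp_pos: [0.5387, -0.0925, 0.1195]
tool_rot: [0.759, 0.651, 0.0, 0.0]
force: [0.3, -0.2, -1.4]
finger_gap: 0.45
gripper_force: 40.3
```

>>> {"fn": "move_arm", "kwargs": {"commands": "-40 0 0 0 0 0 -0.3; -80 0 0 0 0 0 -0.3; -80 0 15 0 0 0 -0.3; -80 0 36 0 0 0 -0.3; -80 0 36 0 0 0 -0.3"}}

```text
t: 28.45
tcp_pos: [0.5251, -0.1689, 0.0816]
tool_rot: [0.759, 0.651, -0.001, -0.002]
force: [0.4, 0.4, -0.3]
finger_gap: 0.452
gripper_force: 40.4
```

>>> {"fn": "move_arm", "kwargs": {"commands": "0 0 0 0 0 0 -0.3; 0 0 0 0 0 0 -0.3; 0 0 0 0 0 0 -0.3; 0 0 0 0 0 0 -0.3; 0 0 0 0 0 0 -0.3"}}

```text
t: 29.08
tcp_pos: [0.5267, -0.1705, 0.0835]
tool_rot: [0.759, 0.651, 0.0, 0.0]
force: [-0.3, -0.3, -0.7]
finger_gap: 0.448
gripper_force: 40.4
```

Run:
```python
from h import *
D=down(H);s=hl(-55,1,0)
plan([(s+[0,0,.08],D,-.3,3,30)])
```

```text
0.1 -1.2 3.5 0 0 0 -0.3; 0.1 -1.2 3.5 0 0 0 -0.3; 0.1 -1.2 3.5 0 0 0 -0.3; 0.1 -1.2 3.5 0 0 0 -0.3; 0.1 -1.2 3.5 0 0 0 -0.3
t 29.075 tcp [ 0.5267 -0.1705  0.0835] q [-0.51  0.65  1.73 -0.    0.76 -0.36]
```

>>> {"fn": "move_arm", "kwargs": {"commands": "0 -0.6 5 0 0 0 -0.3; 0 -0.6 10 0 0 0 -0.3; 0 -0.6 14 0 0 0 -0.3; 0 -0.6 18 0 0 0 -0.3; 0 -0.6 22 0 0 0 -0.3"}}

```text
t: 29.7
tcp_pos: [0.5261, -0.1704, 0.0609]
tool_rot: [0.759, 0.651, -0.0, -0.0]
force: [0.1, -0.6, -0.7]
finger_gap: 0.452
gripper_force: 40.4
```

Run:
```python
from h import *
s=telemetry.sense();print(s["tcp_pos"],s["force"].round(1),s["ft_torque"].round(2))
```

```text
[ 0.52606297 -0.17038121  0.06094885] [ 0.1 -0.6 -0.7] [ 0.01 -0.1   0.01]
```

>>> {"fn": "move_arm", "kwargs": {"commands": "0 0 9 0 0 0 -0.3; 0 0 18 0 0 0 -0.3; 0 0 27 0 0 0 -0.3; 0 0 36 0 0 0 -0.3; 0 0 44 0 0 0 -0.3"}}

```text
t: 30.32
tcp_pos: [0.526, -0.1704, 0.0166]
tool_rot: [0.759, 0.651, -0.0, -0.0]
force: [1.3, 0.2, -0.2]
finger_gap: 0.453
gripper_force: 40.4
```

>>> {"fn": "move_arm", "kwargs": {"commands": "0 0 1 0 0 0 -0.3; 0 0 1 0 0 0 0.1; 0 0 1 0 0 0 0.25; 0 0 1 0 0 0 0.25; 0 0 1 0 0 0 0.25"}}

```text
t: 30.95
tcp_pos: [0.5271, -0.1709, 0.0168]
tool_rot: [0.759, 0.651, 0.0, 0.001]
force: [3.0, -0.7, 0.6]
finger_gap: 0.624
gripper_force: 0.0
```

>>> {"fn": "move_arm", "kwargs": {"commands": "0 0 -20 0 0 0 0.25; 0 0 -40 0 0 0 0.25; 0 0 -65 0 0 0 0.25; 0 0 -95 0 0 0 0.25; 0 0 -125 0 0 0 0.25"}}

```text
t: 31.58
tcp_pos: [0.5248, -0.1698, 0.1419]
tool_rot: [0.759, 0.651, -0.001, -0.001]
force: [0.7, -0.2, -0.2]
finger_gap: 0.624
gripper_force: 0.0
```

Run:
```python
from fit import *
d=snapshot("scene");S=cam(d)
for ce,a,m in blobs(d["image"][160:],(18,120,120),(35,255,255),50):
    ce[1]+=160; print("brass",ce,a,back(S,[ce],.012)[0].round(4),back(S,[ce],.02)[0].round(4))
print("exp",hl(-55,0,20))
D=down(H)
plan([((.555,-.03,.14),D,.3),((.648,.067,.08),D,.3),((.648,.067,.035),D,.3,3)])
```

```text
brass [392.8, 295.7] 206 [0.5541 0.1735 0.012 ] [0.558 0.171 0.02 ]
brass [227.71, 325.03] 147 [ 0.5323 -0.1733  0.012 ] [ 0.5364 -0.1726  0.02  ]
brass [358.46, 350.01] 230 [0.6511 0.0669 0.012 ] [0.6541 0.0654 0.02  ]
exp [ 0.5254509  -0.17126344  0.02      ]
35.9 1.5 1.4 0.1 0 0 0.3; 71.8 3 2.7 0.1 0.1 0 0.3; 107.6 4.5 4.1 0.2 0.1 0 0.3; 143.5 6 5.4 0.2 0.1 0 0.3; 171.1 25.3 20.5 0.2 0.1 0 0.3
27.5 19.3 15 0 0 0 0.3; 55.1 38.5 30 0 0 0 0.3; 82.6 57.8 45 0 0 0 0.3; 82.6 57.8 90 0 0 0 0.3; 82.6 57.8 90 0 0 0 0.3
0 0 0 0 0 0 0.3; 0 0 0 0 0 0 0.3; 0 0 0 0 0 0 0.3; 0 0 0 0 0 0 0.3; 0 0 0 0 0 0 0.3
t 31.625 tcp [ 0.5271 -0.1709  0.1457] q [-0.52  0.55  1.7  -0.    0.89 -0.36]
```

>>> {"fn": "move_arm", "kwargs": {"commands": "36 1.5 1 0 0 0 0.3; 72 3 3 0 0 0 0.3; 108 4.5 4 0 0 0 0.3; 143 6 5 0 0 0 0.3; 171 25 20 0 0 0 0.3"}}

```text
t: 32.25
tcp_pos: [0.5756, -0.0035, 0.1215]
tool_rot: [0.759, 0.651, -0.001, -0.001]
force: [0.4, 0.0, -0.5]
finger_gap: 0.647
gripper_force: 0.0
```

>>> {"fn": "move_arm", "kwargs": {"commands": "27 19 15 0 0 0 0.3; 55 38 30 0 0 0 0.3; 83 58 45 0 0 0 0.3; 83 58 90 0 0 0 0.3; 83 58 90 0 0 0 0.3"}}

```text
t: 32.88
tcp_pos: [0.6425, 0.0685, 0.0273]
tool_rot: [0.759, 0.651, -0.004, -0.004]
force: [-0.3, -0.6, -0.0]
finger_gap: 0.653
gripper_force: 0.0
```

>>> {"fn": "move_arm", "kwargs": {"commands": "0 0 0 0 0 0 0.3; 0 0 0 0 0 0 0.3; 0 0 0 0 0 0 0.3; 0 0 0 0 0 0 0.3; 0 0 0 0 0 0 0.3"}}

```text
t: 33.5
tcp_pos: [0.6471, 0.0678, 0.0317]
tool_rot: [0.759, 0.651, 0.0, 0.0]
force: [0.4, 0.3, 0.6]
finger_gap: 0.653
gripper_force: 0.0
```

Run:
```python
from fit import *
d=snapshot("scene");S=cam(d)
for ce,a,m in blobs(d["image"][160:],(18,120,120),(35,255,255),50):
    ce[1]+=160; print("brass",ce,a,back(S,[ce],.012)[0].round(4))
plan([((.648,.067,.006),down(H),.3,3)])
```

```text
brass [396.81, 297.9] 98 [0.5612 0.1798 0.012 ]
brass [228.97, 323.37] 164 [ 0.5293 -0.1703  0.012 ]
brass [351.37, 352.06] 54 [0.6516 0.0522 0.012 ]
-0.7 1.1 25.6 0 0 0 0.3; -0.7 1.1 25.6 0 0 0 0.3; -0.7 1.1 25.6 0 0 0 0.3; -0.7 1.1 25.6 0 0 0 0.3; -0.7 1.1 25.6 0 0 0 0.3
t 33.55 tcp [0.647  0.0679 0.0316] q [-0.07  0.82  1.49  0.    0.83  0.09]
```

>>> {"fn": "move_arm", "kwargs": {"commands": "-0.7 1 15 0 0 0 0.3; -0.7 1 25.5 0 0 0 0.3; -0.7 1 25.5 0 0 0 0.3; -0.7 1 25.5 0 0 0 0.3; -0.7 1 25.5 0 0 0 -0.3"}}

```text
t: 34.17
tcp_pos: [0.6482, 0.0671, 0.0064]
tool_rot: [0.759, 0.651, 0.0, 0.0]
force: [-2.9, -0.8, 6.5]
finger_gap: 0.463
gripper_force: 40.3
```

>>> {"fn": "move_arm", "kwargs": {"commands": "0 0 0 0 0 0 -0.3; 0 0 0 0 0 0 -0.3; 0 0 0 0 0 0 -0.3; 0 0 0 0 0 0 -0.3; 0 0 0 0 0 0 -0.3"}}

```text
t: 34.8
tcp_pos: [0.6482, 0.0671, 0.0066]
tool_rot: [0.759, 0.651, 0.0, 0.0]
force: [-0.7, -0.8, 5.1]
finger_gap: 0.457
gripper_force: 40.1
```

>>> {"fn": "move_arm", "kwargs": {"commands": "0 0 -30 0 0 0 -0.3; 0 0 -65 0 0 0 -0.3; 0 0 -100 0 0 0 -0.3; 0 0 -115 0 0 0 -0.3; 0 0 -115 0 0 0 -0.3"}}

```text
t: 35.42
tcp_pos: [0.6483, 0.0671, 0.1214]
tool_rot: [0.759, 0.651, 0.001, 0.001]
force: [-0.3, 0.4, -1.2]
finger_gap: 0.461
gripper_force: 40.2
```

Run:
```python
from h import *
D=down(H);s=hl(-55,.5,0)
plan([(s+[0.0005,0,.12],D,-.3),(s+[0.0005,0,.085],D,-.3,5,20)])
```

```text
-42.3 -14.1 0.2 0 0 0 -0.3; -84.6 -28.2 0.4 0 0 0 -0.3; -126.9 -42.2 0.6 0.1 0 0 -0.3; -169.2 -56.3 0.8 0.1 0 0 -0.3; -211.5 -70.4 1 0.1 0 0 -0.3
-42.3 -14.1 0.2 0 0 0 -0.3; -42.3 -14.1 17.7 0 0 0 -0.3; -42.3 -14.1 35.2 0 0 0 -0.3; -42.3 -14.1 35.2 0 0 0 -0.3; -42.3 -14.1 35.2 0 0 0 -0.3
0 0 0 0 0 0 -0.3; 0 0 0 0 0 0 -0.3; 0 0 0 0 0 0 -0.3; 0 0 0 0 0 0 -0.3; 0 0 0 0 0 0 -0.3
t 35.425 tcp [0.6483 0.0671 0.1214] q [-0.07  0.69  1.45  0.    0.99  0.09]
```

>>> {"fn": "move_arm", "kwargs": {"commands": "-42 -14 0 0 0 0 -0.3; -85 -28 0 0 0 0 -0.3; -127 -42 1 0 0 0 -0.3; -169 -56 1 0 0 0 -0.3; -212 -70 1 0 0 0 -0.3"}}

```text
t: 36.05
tcp_pos: [0.5444, -0.1324, 0.1178]
tool_rot: [0.759, 0.651, -0.001, -0.002]
force: [-0.2, 0.3, -0.9]
finger_gap: 0.459
gripper_force: 40.3
```

>>> {"fn": "move_arm", "kwargs": {"commands": "-42 -14 0 0 0 0 -0.3; -42 -14 17 0 0 0 -0.3; -42 -14 35 0 0 0 -0.3; -42 -14 35 0 0 0 -0.3; -42 -14 35 0 0 0 -0.3"}}

```text
t: 36.67
tcp_pos: [0.5257, -0.1708, 0.0842]
tool_rot: [0.759, 0.651, -0.0, -0.001]
force: [-0.3, -0.5, -0.6]
finger_gap: 0.457
gripper_force: 40.4
```

>>> {"fn": "move_arm", "kwargs": {"commands": "0 0 0 0 0 0 -0.3; 0 0 0 0 0 0 -0.3; 0 0 0 0 0 0 -0.3; 0 0 0 0 0 0 -0.3; 0 0 0 0 0 0 -0.3"}}

```text
t: 37.3
tcp_pos: [0.526, -0.1711, 0.0849]
tool_rot: [0.759, 0.651, 0.0, 0.0]
force: [0.1, 0.3, -0.3]
finger_gap: 0.456
gripper_force: 40.4
```

Run:
```python
from h import *
D=down(H);s=hl(-55,.5,0)
plan([(s+[0.0005,0,.063],D,-.3,5,20)])
```

```text
0.2 0 11 0 0 0 -0.3; 0.3 0 21.9 0 0 0 -0.3; 0.3 0 21.9 0 0 0 -0.3; 0.3 0 21.9 0 0 0 -0.3; 0.3 0 21.9 0 0 0 -0.3
0 0 0 0 0 0 -0.3; 0 0 0 0 0 0 -0.3; 0 0 0 0 0 0 -0.3; 0 0 0 0 0 0 -0.3; 0 0 0 0 0 0 -0.3
t 37.3 tcp [ 0.526  -0.1711  0.0849] q [-0.52  0.65  1.73  0.    0.76 -0.36]
```

>>> {"fn": "move_arm", "kwargs": {"commands": "0 0 5 0 0 0 -0.3; 0 0 10 0 0 0 -0.3; 0 0 15 0 0 0 -0.3; 0 0 20 0 0 0 -0.3; 0 0 24 0 0 0 -0.3"}}

```text
t: 37.92
tcp_pos: [0.5259, -0.171, 0.0603]
tool_rot: [0.759, 0.651, -0.0, -0.0]
force: [0.3, 0.2, -0.9]
finger_gap: 0.453
gripper_force: 40.4
```

>>> {"fn": "move_arm", "kwargs": {"commands": "0 0 8 0 0 0 -0.3; 0 0 16 0 0 0 -0.3; 0 0 24 0 0 0 -0.3; 0 0 31 0 0 0 -0.3; 0 0 31 0 0 0 -0.3"}}

```text
t: 38.55
tcp_pos: [0.5255, -0.1709, 0.0291]
tool_rot: [0.759, 0.651, -0.0, -0.001]
force: [0.2, 0.4, 0.0]
finger_gap: 0.456
gripper_force: 40.4
```

>>> {"fn": "move_arm", "kwargs": {"commands": "0 0 0 0 0 0 0.1; 0 0 0 0 0 0 0.25; 0 0 0 0 0 0 0.25; 0 0 0 0 0 0 0.25; 0 0 -20 0 0 0 0.25"}}

```text
t: 39.17
tcp_pos: [0.5249, -0.1705, 0.049]
tool_rot: [0.759, 0.651, -0.001, -0.002]
force: [-0.6, 0.2, 0.2]
finger_gap: 0.626
gripper_force: 0.0
```

>>> {"fn": "move_arm", "kwargs": {"commands": "0 0 -30 0 0 0 0.25; 0 0 -60 0 0 0 0.25; 0 0 -90 0 0 0 0.25; 0 0 -90 0 0 0 0.25; 0 0 -90 0 0 0 0.25"}}

```text
t: 39.8
tcp_pos: [0.5254, -0.1708, 0.1393]
tool_rot: [0.759, 0.651, -0.0, -0.0]
force: [-0.7, 0.2, -0.3]
finger_gap: 0.623
gripper_force: 0.0
```

Run:
```python
from fit import *
d=snapshot("scene");S=cam(d)
for ce,a,m in blobs(d["image"][160:],(18,120,120),(35,255,255),50):
    ce[1]+=160; print("brass",ce,a,back(S,[ce],.012)[0].round(4))
print(proj(S,[hl(-55,0,20),hl(-55,0,32)]))
D=down(H)
plan([((.55,-.0,.14),D,.3),((.5505,.1734,.10),D,.3),((.5505,.1734,.03),D,.3,3)])
```

```text
brass [392.78, 295.6] 204 [0.5538 0.1735 0.012 ]
brass [226.9, 323.57] 164 [ 0.5287 -0.1744  0.012 ]
[[227.57792992 320.07851851]
 [226.59352062 317.42766451]]
43.1 -0.4 -0.3 0 0 0 0.3; 86.2 -0.8 -0.5 -0.1 0 0 0.3; 129.3 -1.2 -0.8 -0.1 0 0 0.3; 172.4 -1.6 -1 -0.1 0 0 0.3; 215.3 -8.1 9 -0.1 0 0 0.3
42.9 -6.5 10 0 0 0 0.3; 85.7 -13.1 20 0 0 0 0.3; 128.6 -19.6 30 0 0 0 0.3; 128.6 -19.6 65 0 0 0 0.3; 128.6 -19.6 100 0 0 0 0.3
0 0 0 0 0 0 0.3; 0 0 0 0 0 0 0.3; 0 0 0 0 0 0 0.3; 0 0 0 0 0 0 0.3; 0 0 0 0 0 0 0.3
t 39.85 tcp [ 0.5251 -0.1706  0.1388] q [-0.52  0.56  1.7   0.    0.88 -0.36]
```

>>> {"fn": "move_arm", "kwargs": {"commands": "43 0 0 0 0 0 0.3; 86 -1 0 0 0 0 0.3; 129 -1 -1 0 0 0 0.3; 172 -2 -1 0 0 0 0.3; 215 -8 9 0 0 0 0.3"}}

```text
t: 40.48
tcp_pos: [0.5512, 0.0439, 0.1299]
tool_rot: [0.759, 0.651, -0.0, -0.0]
force: [0.1, -0.1, -1.1]
finger_gap: 0.652
gripper_force: 0.0
```

>>> {"fn": "move_arm", "kwargs": {"commands": "43 -7 10 0 0 0 0.3; 86 -13 20 0 0 0 0.3; 129 -20 30 0 0 0 0.3; 129 -20 65 0 0 0 0.3; 129 -20 100 0 0 0 0.3"}}

```text
t: 41.1
tcp_pos: [0.5501, 0.174, 0.0288]
tool_rot: [0.759, 0.651, -0.001, -0.0]
force: [-0.2, 0.6, 1.2]
finger_gap: 0.651
gripper_force: 0.0
```

>>> {"fn": "move_arm", "kwargs": {"commands": "0 0 0 0 0 0 0.3; 0 0 0 0 0 0 0.3; 0 0 0 0 0 0 0.3; 0 0 0 0 0 0 0.3; 0 0 0 0 0 0 0.3"}}

```text
t: 41.72
tcp_pos: [0.5515, 0.1731, 0.0317]
tool_rot: [0.759, 0.651, 0.001, 0.0]
force: [0.6, 0.3, -0.6]
finger_gap: 0.651
gripper_force: 0.0
```

Run:
```python
from fit import *
d=snapshot("scene");S=cam(d)
for ce,a,m in blobs(d["image"][160:],(18,120,120),(35,255,255),20):
    ce[1]+=160; print("brass",ce,a,back(S,[ce],.012)[0].round(4))
plan([((.5505,.1734,.006),down(H),.3,3)])
```

```text
brass [386.26, 297.66999999999996] 39 [0.555  0.1585 0.012 ]
brass [228.16, 321.44] 196 [ 0.5246 -0.1713  0.012 ]
0.1 -0.9 25.5 0.1 0 0 0.3; 0.1 -0.9 25.5 0.1 0 0 0.3; 0.1 -0.9 25.5 0.1 0 0 0.3; 0.1 -0.9 25.5 0.1 0 0 0.3; 0.1 -0.9 25.5 0.1 0 0 0.3
t 41.775 tcp [0.5513 0.1731 0.0315] q [0.11 0.76 1.69 0.   0.69 0.26]
```

Area rose from 164 to 196 and the centroid moved up, so two are stacked. Third spacer next.

>>> {"fn": "move_arm", "kwargs": {"commands": "0 -0.7 15 0 0 0 0.3; 0 -0.7 25.5 0 0 0 0.3; 0 -0.7 25.5 0 0 0 0.3; 0 -0.7 25.5 0 0 0 0.3; 0 -0.7 25.5 0 0 0 -0.3"}}

```text
t: 42.4
tcp_pos: [0.5505, 0.1733, 0.0057]
tool_rot: [0.759, 0.651, 0.0, 0.0]
force: [-3.2, -1.9, 10.8]
finger_gap: 0.46
gripper_force: 40.3
```

>>> {"fn": "move_arm", "kwargs": {"commands": "0 0 0 0 0 0 -0.3; 0 0 0 0 0 0 -0.3; 0 0 0 0 0 0 -0.3; 0 0 0 0 0 0 -0.3; 0 0 0 0 0 0 -0.3"}}

```text
t: 43.02
tcp_pos: [0.5505, 0.1733, 0.0058]
tool_rot: [0.759, 0.651, 0.0, 0.0]
force: [-1.1, 0.4, 6.0]
finger_gap: 0.459
gripper_force: 40.6
```

>>> {"fn": "move_arm", "kwargs": {"commands": "0 0 -30 0 0 0 -0.3; 0 0 -65 0 0 0 -0.3; 0 0 -100 0 0 0 -0.3; 0 0 -115 0 0 0 -0.3; 0 0 -115 0 0 0 -0.3"}}

```text
t: 43.65
tcp_pos: [0.5507, 0.1733, 0.1208]
tool_rot: [0.759, 0.651, 0.001, 0.0]
force: [0.0, -0.9, -0.6]
finger_gap: 0.459
gripper_force: 40.6
```

Run:
```python
from h import *
D=down(H);s=hl(-55,.5,0)
plan([(s+[0.0005,0,.12],D,-.3),(s+[0.0005,0,.085],D,-.3,5,20)])
```

```text
-43 3.5 0.1 0 0 0 -0.3; -85.9 7.1 0.2 0 0 0 -0.3; -128.9 10.6 0.2 0 0 0 -0.3; -171.9 14.2 0.3 0 0 0 -0.3; -214.9 17.7 0.4 0.1 0 0 -0.3
-43 3.5 0.1 0 0 0 -0.3; -85.9 7.1 0.2 0 0 0 -0.3; -128.9 10.6 0.3 0 0 0 -0.3; -128.9 10.6 17.8 0 0 0 -0.3; -128.9 10.6 35.3 0 0 0 -0.3
0 0 0 0 0 0 -0.3; 0 0 0 0 0 0 -0.3; 0 0 0 0 0 0 -0.3; 0 0 0 0 0 0 -0.3; 0 0 0 0 0 0 -0.3
t 43.65 tcp [0.5507 0.1733 0.1208] q [0.11 0.61 1.65 0.   0.88 0.27]
```

>>> {"fn": "move_arm", "kwargs": {"commands": "-43 3.5 0 0 0 0 -0.3; -86 7 0 0 0 0 -0.3; -129 10.5 0 0 0 0 -0.3; -172 14 0 0 0 0 -0.3; -215 18 0 0 0 0 -0.3"}}

```text
t: 44.28
tcp_pos: [0.5338, -0.043, 0.1184]
tool_rot: [0.759, 0.651, -0.001, -0.002]
force: [1.2, 0.5, -0.0]
finger_gap: 0.457
gripper_force: 40.6
```

>>> {"fn": "move_arm", "kwargs": {"commands": "-43 3.5 0 0 0 0 -0.3; -86 7 0 0 0 0 -0.3; -129 10.5 0 0 0 0 -0.3; -129 10.5 18 0 0 0 -0.3; -129 10.5 35 0 0 0 -0.3"}}

```text
t: 44.9
tcp_pos: [0.5246, -0.1711, 0.0831]
tool_rot: [0.76, 0.65, -0.0, -0.001]
force: [0.2, 0.9, -0.7]
finger_gap: 0.455
gripper_force: 40.6
```

>>> {"fn": "move_arm", "kwargs": {"commands": "0 0 0 0 0 0 -0.3; 0 0 0 0 0 0 -0.3; 0 0 0 0 0 0 -0.3; 0 0 0 0 0 0 -0.3; 0 0 0 0 0 0 -0.3"}}

```text
t: 45.52
tcp_pos: [0.526, -0.1711, 0.0858]
tool_rot: [0.759, 0.651, 0.0, 0.0]
force: [0.3, -0.3, -0.7]
finger_gap: 0.456
gripper_force: 40.6
```

Run:
```python
from h import *
D=down(H);s=hl(-55,.5,0)
plan([(s+[0.0005,0,.063],D,-.3,5,20)])
```

```text
0.1 0 11.4 0 0 0 -0.3; 0.3 -0.1 22.8 0 0 0 -0.3; 0.3 -0.1 22.8 0 0 0 -0.3; 0.3 -0.1 22.8 0 0 0 -0.3; 0.3 -0.1 22.8 0 0 0 -0.3
0 0 0 0 0 0 -0.3; 0 0 0 0 0 0 -0.3; 0 0 0 0 0 0 -0.3; 0 0 0 0 0 0 -0.3; 0 0 0 0 0 0 -0.3
t 45.525 tcp [ 0.526  -0.1711  0.0858] q [-0.52  0.64  1.73 -0.    0.76 -0.36]
```

>>> {"fn": "move_arm", "kwargs": {"commands": "0 0 5 0 0 0 -0.3; 0 0 10 0 0 0 -0.3; 0 0 15 0 0 0 -0.3; 0 0 20 0 0 0 -0.3; 0 0 25 0 0 0 -0.3"}}

```text
t: 46.15
tcp_pos: [0.5257, -0.171, 0.0598]
tool_rot: [0.759, 0.651, -0.0, -0.0]
force: [0.1, 0.8, 0.2]
finger_gap: 0.457
gripper_force: 40.6
```

>>> {"fn": "move_arm", "kwargs": {"commands": "0 0 6 0 0 0 -0.3; 0 0 12 0 0 0 -0.3; 0 0 16 0 0 0 -0.3; 0 0 20 0 0 0 -0.3; 0 0 20 0 0 0 -0.3"}}

```text
t: 46.78
tcp_pos: [0.5256, -0.1709, 0.04]
tool_rot: [0.759, 0.651, -0.0, -0.0]
force: [1.0, 0.2, -1.0]
finger_gap: 0.457
gripper_force: 40.6
```

>>> {"fn": "move_arm", "kwargs": {"commands": "0 0 0 0 0 0 0.1; 0 0 0 0 0 0 0.25; 0 0 0 0 0 0 0.25; 0 0 0 0 0 0 0.25; 0 0 -20 0 0 0 0.25"}}

```text
t: 47.4
tcp_pos: [0.5247, -0.1705, 0.0594]
tool_rot: [0.759, 0.651, -0.001, -0.002]
force: [-0.3, -0.1, -0.8]
finger_gap: 0.627
gripper_force: 0.0
```

>>> {"fn": "move_arm", "kwargs": {"commands": "0 0 -30 0 0 0 0.25; 0 0 -60 0 0 0 0.25; 0 0 -80 0 0 0 0.25; 0 0 -80 0 0 0 0.25; 0 0 -80 0 0 0 0.25"}}

```text
t: 48.02
tcp_pos: [0.5252, -0.1708, 0.1396]
tool_rot: [0.759, 0.651, -0.0, -0.001]
force: [-0.1, -0.8, -0.6]
finger_gap: 0.628
gripper_force: 0.0
```

Run:
```python
from h import *
plan([((.54,-.05,.145),down(0),.3),((.52,.14,.16),down(.40),-.2,3)])
```

```text
40.5 -1.3 -1.8 0 0 -2.9 0.3; 81.1 -2.6 -3.6 0 0 -5.9 0.3; 121.6 -3.9 -5.3 -0.1 0 -8.8 0.3; 158.5 -13.6 -8.3 -0.1 0 -13.4 -0.2; 195.5 -23.4 -11.3 -0.1 0 -18 -0.2
38.2 2.1 -3 0 0 -4.6 -0.2; 76.3 4.2 -6 0 0 -9.2 -0.2; 114.5 6.3 -9 0 0 -13.8 -0.2; 114.5 6.3 -9 0 0 -13.8 -0.2; 114.5 6.3 -9 0 0 -13.8 -0.2
0 0 0 0 0 0 -0.2; 0 0 0 0 0 0 -0.2; 0 0 0 0 0 0 -0.2; 0 0 0 0 0 0 -0.2; 0 0 0 0 0 0 -0.2
t 48.025 tcp [ 0.5252 -0.1708  0.1396] q [-0.52  0.56  1.7  -0.    0.88 -0.36]
```

>>> {"fn": "move_arm", "kwargs": {"commands": "40 -1 -2 0 0 -3 0.3; 81 -3 -4 0 0 -6 0.3; 122 -4 -5 0 0 -9 0.3; 158 -14 -8 0 0 -13.4 -0.2; 195 -23 -11 0 0 -18 -0.2"}}

```text
t: 48.65
tcp_pos: [0.5318, 0.0265, 0.1499]
tool_rot: [0.647, 0.762, -0.001, -0.001]
force: [0.4, 0.3, -0.6]
finger_gap: 0.398
gripper_force: 0.0
```

>>> {"fn": "move_arm", "kwargs": {"commands": "38 2 -3 0 0 -4.6 -0.2; 76 4 -6 0 0 -9.2 -0.2; 114 6 -9 0 0 -13.8 -0.2; 114 6 -9 0 0 -13.8 -0.2; 114 6 -9 0 0 -13.8 -0.2"}}

```text
t: 49.28
tcp_pos: [0.5201, 0.1384, 0.1593]
tool_rot: [0.552, 0.834, -0.001, -0.001]
force: [0.3, -0.2, -0.4]
finger_gap: 0.4
gripper_force: 0.0
```

Run:
```python
from fit import *
for n in("scene","top"):
    d=snapshot(n);C=cam(d);print(n)
    if n=="scene":
        for ce,a,m in blobs(d["image"][160:],(18,120,120),(35,255,255),20): ce[1]+=160; print("brass",ce,a)
    for ce,a,m in blobs(d["image"],(0,0,120),(179,60,255),150):
        w=back(C,[ce],.008)[0]
        if .36<w[0]<.56 and -.08<w[1]<.15:
            box=cv2.boxPoints(cv2.minAreaRect(np.argwhere(m)[:,::-1].astype(np.float32)));b=back(C,box,.008)[:,:2]
            print(ce,a,"c",b.mean(0).round(4),"sides",np.linalg.norm(np.diff(b,axis=0),axis=1).round(4),"yaw",[round(float(np.arctan2(*(b[i+1]-b[i])[::-1])),3) for i in(0,1)])
d=snapshot("scene");crop(d["image"],150,430,230,440,2.8,"pics/p.png")
```

```text
scene
brass [227.12, 318.45] 228
[322.45, 276.55] 767 c [0.4629 0.0454] sides [0.1091 0.0597 0.1058] yaw [1.992, 0.238]
top
[333.15, 238.35] 410 c [0.4631 0.0375] sides [0.0878 0.058  0.0872] yaw [-1.169, -2.759]
```

View pics/p.png

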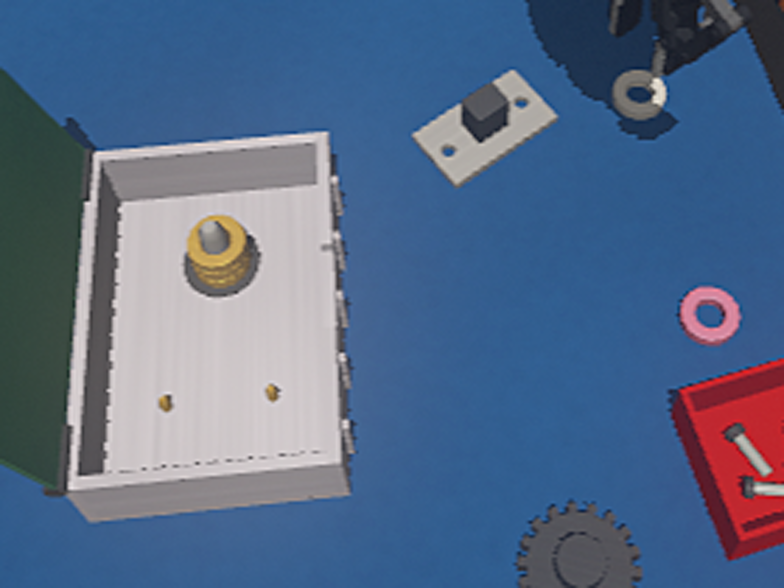

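The crop shows three spacers stacked on the shaft at (217,240). The plate is intact with holes at (449,150) and (521,102), and the pins are at (166,402) and (272,392).

Run:
```python
from fit import *
S=cam(snapshot("scene"))
uv=px([(449,150),(521,102),(557,116),(514,70),(414,134),(457,184)],2.8,150,230)
p,e=fit([(S,[(0,-36,8),(0,36,8),(28,50,8),(28-56,50,8),(-28,-50,8),(28,-50,8)],uv)],[.46,.04,.4]);print(p,e)
p,e=fit([(S,[(0,-36,8),(0,36,8)],uv[:2])],[.46,.04,.4]);print(p,e)
plan([((.4615,.0432,.12),down(.40),-.1),((.4615,.0432,.075),down(.40),-.1,4)])
```

```text
[0.46337303 0.04563688 0.39888945] 0.23555202419712967
[0.46364307 0.04521666 0.40437756] 0.0936774120801605
-21.3 -30.4 13.3 0 0 0 -0.1; -42.6 -60.8 26.7 0 0 0 -0.1; -64 -91.2 40 0 0 0 -0.1; -64 -91.2 85 0 0 0 -0.1; -64 -91.2 85 0 0 0 -0.1
0 0 0 0 0 0 -0.1; 0 0 0 0 0 0 -0.1; 0 0 0 0 0 0 -0.1; 0 0 0 0 0 0 -0.1; 0 0 0 0 0 0 -0.1
t 49.475 tcp [0.5207 0.1376 0.16  ] q [ 0.05  0.51  1.72 -0.    0.91 -0.35]
```

Run:
```python
from h import *
plan([((.461,.0443,.12),down(-.75),.25),((.461,.0443,.075),down(-1.17),.25,4)])
```

```text
-9 -13 5.7 0 0 9.4 0.25; -17.9 -26.1 11.4 0 0 18.8 0.25; -26.9 -39.1 17.1 0 0 28.2 0.25; -35.9 -52.1 22.9 0 0 37.6 0.25; -44.8 -65.2 28.6 0 0 47 0.25
-15.7 -2.3 5.7 0 0 9.4 0.25; -31.3 -4.7 11.4 0 0 18.8 0.25; -31.3 -4.6 26.4 0 0 26.8 0.25; -31.3 -4.6 41.4 0 0 34.9 0.25; -31.3 -4.6 56.4 0 0 42.9 0.25
0 0 0 0 0 0 0.25; 0 0 0 0 0 0 0.25; 0 0 0 0 0 0 0.25; 0 0 0 0 0 0 0.25; 0 0 0 0 0 0 0.25
t 49.475 tcp [0.5207 0.1376 0.16  ] q [ 0.05  0.51  1.72 -0.    0.91 -0.35]
```

>>> {"fn": "move_arm", "kwargs": {"commands": "-9 -13 6 0 0 9.4 0.25; -18 -26 11 0 0 18.8 0.25; -27 -39 17 0 0 28.2 0.25; -36 -52 23 0 0 37.6 0.25; -45 -65 29 0 0 47 0.25"}}

```text
t: 50.1
tcp_pos: [0.4783, 0.0706, 0.1312]
tool_rot: [0.841, 0.542, 0.0, 0.0]
force: [0.1, 0.3, -0.8]
finger_gap: 0.62
gripper_force: 0.0
```

>>> {"fn": "move_arm", "kwargs": {"commands": "-16 -2 6 0 0 9.4 0.25; -31 -5 11 0 0 18.8 0.25; -31 -5 26 0 0 26.8 0.25; -31 -5 41 0 0 34.9 0.25; -31 -5 56 0 0 42.9 0.25"}}

```text
t: 50.72
tcp_pos: [0.4615, 0.0446, 0.075]
tool_rot: [0.98, 0.197, 0.0, 0.0]
force: [0.3, -0.5, 0.2]
finger_gap: 0.625
gripper_force: 0.0
```

>>> {"fn": "move_arm", "kwargs": {"commands": "0 0 0 0 0 0 0.25; 0 0 0 0 0 0 0.25; 0 0 0 0 0 0 0.25; 0 0 0 0 0 0 0.25; 0 0 0 0 0 0 0.25"}}

```text
t: 51.35
tcp_pos: [0.4613, 0.0456, 0.0756]
tool_rot: [0.98, 0.2, 0.0, 0.0]
force: [1.3, 0.2, 0.2]
finger_gap: 0.625
gripper_force: 0.0
```

Run:
```python
from h import *
plan([((.461,.0443,.023),down(-1.17),.25,2)])
```

```text
-0.4 0.5 26.3 0 0 0.1 0.25; -0.8 1.1 52.6 0 0 0.2 0.25; -0.8 1.1 52.6 0 0 0.2 0.25; -0.8 1.1 52.6 0 0 0.2 0.25; -0.8 1.1 52.6 0 0 0.2 0.25
t 51.35 tcp [0.4613 0.0456 0.0756] q [-0.14  0.59  1.96  0.    0.58  1.02]
```

>>> {"fn": "move_arm", "kwargs": {"commands": "0 1 26 0 0 0 0.25; -0.8 1 45 0 0 0 0.25; -0.8 1 52.5 0 0 0 0.25; -0.8 1 52.5 0 0 0 0.25; -0.8 1 52.5 0 0 0 -0.5", "grip_force": 30}}

```text
t: 51.98
tcp_pos: [0.4612, 0.0443, 0.0233]
tool_rot: [0.98, 0.2, 0.0, 0.0]
force: [-0.0, -0.2, -0.1]
finger_gap: 0.429
gripper_force: 0.0
```

>>> {"fn": "move_arm", "kwargs": {"commands": "0 0 0 0 0 0 -0.5; 0 0 0 0 0 0 -0.5; 0 0 0 0 0 0 -0.5; 0 0 0 0 0 0 -0.5; 0 0 0 0 0 0 -0.5"}}

```text
t: 52.6
tcp_pos: [0.4614, 0.0443, 0.0235]
tool_rot: [0.98, 0.2, 0.001, 0.0]
force: [-0.4, 0.1, 5.9]
finger_gap: 0.345
gripper_force: 31.7
```

>>> {"fn": "move_arm", "kwargs": {"commands": "0 0 0 0 0 0 0.25; 0 0 0 0 0 0 0.25; 0 0 0 0 0 0 0.25; 0 0 0 0 0 0 0.25; 0 0 0 0 0 -10 0.25"}}

```text
t: 53.22
tcp_pos: [0.4608, 0.0443, 0.0227]
tool_rot: [0.958, 0.287, -0.0, -0.0]
force: [0.9, -0.1, 0.8]
finger_gap: 0.626
gripper_force: 0.0
```

>>> {"fn": "move_arm", "kwargs": {"commands": "0 0 0 0 0 -10 0.25; 0 0 0 0 0 -20 0.25; 0 0 0 0 0 -30 0.25; 0 0 0 0 0 -40 0.25; 0 0 0 0 0 -50 0.25"}}

```text
t: 53.85
tcp_pos: [0.4608, 0.0443, 0.0227]
tool_rot: [0.747, 0.665, -0.0, -0.0]
force: [0.2, -0.2, -0.1]
finger_gap: 0.626
gripper_force: 0.0
```

>>> {"fn": "move_arm", "kwargs": {"commands": "0 0 0 0 0 -10 0.25; 0 0 0 0 0 -20 0.25; 0 0 0 0 0 -30 0.25; 0 0 0 0 0 -30 0.25; 0 0 0 0 0 -30 0.25"}}

```text
t: 54.48
tcp_pos: [0.4608, 0.0443, 0.0228]
tool_rot: [0.552, 0.834, -0.0, -0.0]
force: [-0.3, -0.5, -0.4]
finger_gap: 0.629
gripper_force: 0.0
```

>>> {"fn": "move_arm", "kwargs": {"commands": "0 0 0 0 0 0 -0.6; 0 0 0 0 0 0 -0.6; 0 0 0 0 0 0 -0.6; 0 0 0 0 0 0 -0.6; 0 0 0 0 0 0 -0.6", "grip_force": 60}}

```text
t: 55.1
tcp_pos: [0.4609, 0.0444, 0.023]
tool_rot: [0.551, 0.834, 0.0, 0.0]
force: [-0.2, 0.6, 5.2]
finger_gap: 0.267
gripper_force: 59.8
```

>>> {"fn": "move_arm", "kwargs": {"commands": "0 0 0 0 0 0 -0.6; 0 0 0 0 0 0 -0.6; 0 0 -30 0 0 0 -0.6; 0 0 -70 0 0 0 -0.6; 0 0 -100 0 0 0 -0.6"}}

```text
t: 55.72
tcp_pos: [0.4606, 0.0443, 0.1236]
tool_rot: [0.551, 0.834, -0.0, -0.0]
force: [-0.2, 0.4, -2.0]
finger_gap: 0.267
gripper_force: 59.3
```

Run:
```python
from h import *
D=down(H);s=hl(50,0,0)
plan([(s+[0,0,.125],D,-.6,3)])
```

```text
-39.9 9.2 -0.2 0 0 4.6 -0.6; -79.8 18.3 -0.4 0 0 9.1 -0.6; -119.7 27.5 -0.6 0 0 13.7 -0.6; -159.6 36.7 -0.9 0 0 18.2 -0.6; -199.5 45.9 -1.1 0 0 22.8 -0.6
-33.2 23.9 -0.2 0 0 4.6 -0.6; -66.4 47.8 -0.4 0 0 9.1 -0.6; -66.4 47.8 -0.4 0 0 9.1 -0.6; -66.4 47.8 -0.4 0 0 9.1 -0.6; -66.4 47.8 -0.4 0 0 9.1 -0.6
t 55.725 tcp [0.4606 0.0443 0.1236] q [-0.15  0.5   1.93 -0.    0.71 -0.55]
```

>>> {"fn": "move_arm", "kwargs": {"commands": "-40 9 0 0 0 4.6 -0.6; -80 18 0 0 0 9.1 -0.6; -120 27 -1 0 0 13.7 -0.6; -160 37 -1 0 0 18.2 -0.6; -199 46 -1 0 0 22.8 -0.6"}}

```text
t: 56.35
tcp_pos: [0.5812, -0.1217, 0.1229]
tool_rot: [0.706, 0.708, -0.0, -0.001]
force: [1.2, -0.5, -1.9]
finger_gap: 0.267
gripper_force: 59.3
```

>>> {"fn": "move_arm", "kwargs": {"commands": "-33 24 0 0 0 4.6 -0.6; -66 48 0 0 0 9.1 -0.6; -66 48 0 0 0 9.1 -0.6; -66 48 0 0 0 9.1 -0.6; -66 48 0 0 0 9.1 -0.6"}}

```text
t: 56.98
tcp_pos: [0.6283, -0.1851, 0.1231]
tool_rot: [0.759, 0.651, -0.0, -0.001]
force: [-0.2, 0.4, -2.7]
finger_gap: 0.272
gripper_force: 59.4
```

Run:
```python
from h import *
D=down(-.1545)
# pins midpoint: camera mean (.6292,-.1873), model:
print(hl(50,0,0)); s=np.array([.6290,-.1874,0])
plan([(s+[0,0,.06],D,-.6,3,25)])
```

```text
[ 0.62920827 -0.1873696   0.        ]
-0.8 0.4 21 0 0 0 -0.6; -1.5 0.8 42.1 -0.1 0 0.1 -0.6; -2.3 1.3 63.1 -0.1 -0.1 0.1 -0.6; -2.3 1.3 63.1 -0.1 -0.1 0.1 -0.6; -2.3 1.3 63.1 -0.1 -0.1 0.1 -0.6
0 0 0 0 0 0 -0.6; 0 0 0 0 0 0 -0.6; 0 0 0 0 0 0 -0.6; 0 0 0 0 0 0 -0.6; 0 0 0 0 0 0 -0.6
t 56.975 tcp [ 0.6283 -0.1851  0.1231] q [-0.46  0.69  1.44  0.    1.01 -0.3 ]
```

>>> {"fn": "move_arm", "kwargs": {"commands": "-1 0 21 0 0 0 -0.6; -1.5 1 42 0 0 0 -0.6; -2 1 62 0 0 0 -0.6; -2 1 62 0 0 0 -0.6; -2 1 62 0 0 0 -0.6"}}

```text
t: 57.6
tcp_pos: [0.6305, -0.1886, 0.0619]
tool_rot: [0.759, 0.651, 0.0, 0.0]
force: [1.0, 0.6, -1.0]
finger_gap: 0.269
gripper_force: 59.4
```

Run:
```python
from h import *
s=np.array([.6290,-.1874,0])
plan([(s+[0,0,.05],down(-.1545),-.6,3,25)])
```

```text
1 -1.7 11.9 0 0 0 -0.6; 1 -1.7 11.9 0 0 0 -0.6; 1 -1.7 11.9 0 0 0 -0.6; 1 -1.7 11.9 0 0 0 -0.6; 1 -1.7 11.9 0 0 0 -0.6
t 57.6 tcp [ 0.6305 -0.1886  0.0619] q [-0.46  0.78  1.46  0.    0.9  -0.31]
```

>>> {"fn": "move_arm", "kwargs": {"commands": "1 -1.7 6 0 0 0 -0.6; 1 -1.7 12 0 0 0 -0.6; 1 -1.7 12 0 0 0 -0.6; 1 -1.7 12 0 0 0 -0.6; 1 -1.7 12 0 0 0 -0.6"}}

```text
t: 58.22
tcp_pos: [0.6289, -0.1874, 0.05]
tool_rot: [0.759, 0.651, 0.0, 0.0]
force: [-0.9, 0.0, -1.3]
finger_gap: 0.269
gripper_force: 59.4
```

Run:
```python
from h import *
s=np.array([.6290,-.1874,0])
plan([(s+[0,0,.042],down(-.1545),-.6,0,2)])
```

```text
0 0 1.6 0 0 0 -0.6; 0 0 3.2 0 0 0 -0.6; 0 0.1 4.8 0 0 0 -0.6; 0 0.1 6.4 0 0 0 -0.6; 0.1 0.1 8 0 0 0 -0.6
t 58.225 tcp [ 0.6289 -0.1874  0.05  ] q [-0.46  0.8   1.47 -0.    0.87 -0.31]
```

>>> {"fn": "move_arm", "kwargs": {"commands": "0 0 2 0 0 0 -0.6; 0 0 4 0 0 0 -0.6; 0 0 6 0 0 0 -0.6; 0 0 8 0 0 0 -0.6; 0 0 8 0 0 0 -0.6"}}

```text
t: 58.85
tcp_pos: [0.6285, -0.1873, 0.0415]
tool_rot: [0.759, 0.651, -0.0, -0.0]
force: [-0.1, -0.5, -1.8]
finger_gap: 0.265
gripper_force: 59.4
```

No contact force, so the holes are over the pins. Continuing down.

>>> {"fn": "move_arm", "kwargs": {"commands": "0 0 2 0 0 0 -0.6; 0 0 4 0 0 0 -0.6; 0 0 6 0 0 0 -0.6; 0 0 8 0 0 0 -0.6; 0 0 9 0 0 0 -0.6"}}

```text
t: 59.48
tcp_pos: [0.6286, -0.1873, 0.0326]
tool_rot: [0.759, 0.651, -0.0, -0.0]
force: [-0.6, -0.3, -1.8]
finger_gap: 0.266
gripper_force: 59.4
```

>>> {"fn": "move_arm", "kwargs": {"commands": "0 0 1 0 0 0 -0.6; 0 0 2 0 0 0 -0.6; 0 0 2.5 0 0 0 -0.6; 0 0 2.5 0 0 0 -0.6; 0 0 2.5 0 0 0 -0.6"}}

```text
t: 60.1
tcp_pos: [0.6288, -0.1873, 0.0311]
tool_rot: [0.759, 0.651, 0.0, 0.0]
force: [-1.4, 0.6, 5.9]
finger_gap: 0.264
gripper_force: 60.4
```

The plate is seated: contact came at TCP z 0.031, which matches the floor height of 8 mm. I'll release and move behind the cover.

>>> {"fn": "move_arm", "kwargs": {"commands": "0 0 -1 0 0 0 -0.6; 0 0 -1 0 0 0 0; 0 0 -1 0 0 0 0; 0 0 -1 0 0 0 0; 0 0 -1 0 0 0 0"}}

```text
t: 60.72
tcp_pos: [0.6287, -0.1873, 0.0313]
tool_rot: [0.759, 0.651, 0.0, 0.0]
force: [-0.3, 1.2, 0.3]
finger_gap: 0.501
gripper_force: 0.0
```

>>> {"fn": "move_arm", "kwargs": {"commands": "0 0 -30 0 0 0 0; 0 0 -70 0 0 0 0; 0 0 -120 0 0 0 -1; 0 0 -170 0 0 0 -1; 0 0 -220 0 0 0 -1"}}

```text
t: 61.35
tcp_pos: [0.6284, -0.1872, 0.253]
tool_rot: [0.759, 0.651, 0.0, 0.0]
force: [1.2, 0.1, 0.2]
finger_gap: 0.001
gripper_force: 0.0
```

Run:
```python
from fit import *
d=snapshot("scene");crop(d["image"],60,440,150,440,2.1,"pics/q.png")
D=down(H)
plan([(hl(0,-60,285),D,-1),(hl(0,-185,285),D,-1),(hl(0,-185,197),D,-1,3)])
```

```text
-29.5 -26.4 -12.1 0.4 0.1 0 -1; -59.1 -52.9 -24.3 0.8 0.2 0 -1; -100.7 -52.9 -24.1 0.8 0.2 0 -1; -142.4 -53 -23.9 0.8 0.2 0 -1; -184.1 -53 -23.7 0.8 0.2 0 -1
0 0 44 0 0 0 -1; 0 0 88 0 0 0 -1; 0 0 88 0 0 0 -1; 0 0 88 0 0 0 -1; 0 0 88 0 0 0 -1
t 61.4 tcp [ 0.6322 -0.1889  0.2612] q [-0.46  0.54  1.32  0.    1.27 -0.31]
```

View pics/q.png

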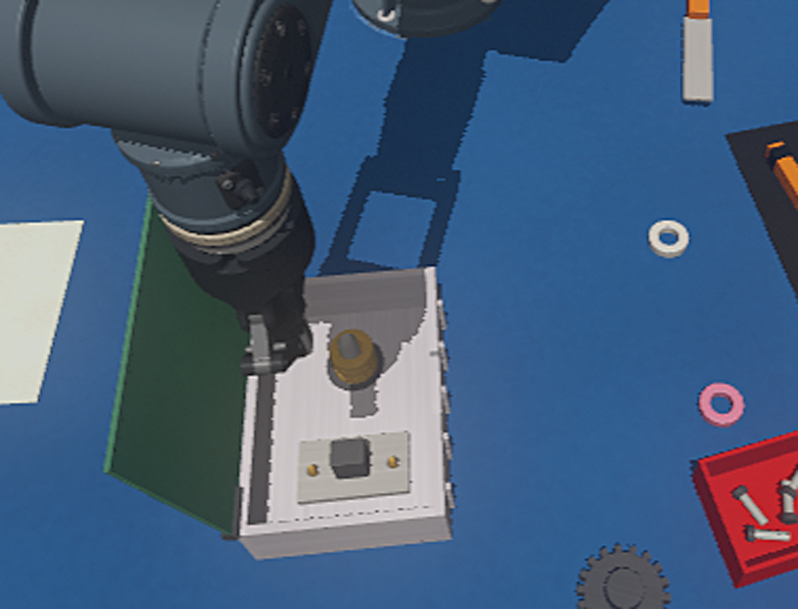

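Both pins show through the plate at crop (312,470) and (392,462), the spacers are on the shaft, and the cover is still open. Now the arm goes over and behind the cover.

>>> {"fn": "move_arm", "kwargs": {"commands": "-30 -26 -20 0 0 0 -1; -59 -53 -30 0 0 0 -1; -100 -53 -30 0 0 0 -1; -142 -53 -30 0 0 0 -1; -186 -53 -30 0 0 0 -1"}}

```text
t: 62.02
tcp_pos: [0.5475, -0.364, 0.2813]
tool_rot: [0.759, 0.651, 0.0, 0.0]
force: [0.4, 0.6, 0.2]
finger_gap: 0.0
gripper_force: 0.0
```

>>> {"fn": "move_arm", "kwargs": {"commands": "0 0 0 0 0 0 -1; 0 0 44 0 0 0 -1; 0 0 88 0 0 0 -1; 0 0 88 0 0 0 -1; 0 0 88 0 0 0 -1"}}

```text
t: 62.65
tcp_pos: [0.5488, -0.363, 0.1947]
tool_rot: [0.759, 0.651, 0.0, 0.001]
force: [-0.3, -0.2, 0.4]
finger_gap: -0.003
gripper_force: 0.0
```

```bash
cat > arc.py <<'E'
from h import *
def P(th,r=130,press=0): 
    c,s=np.cos(th),np.sin(th);return hl(0,-85+r*c-5*s-11,70+r*s+5*c-press)
E
python3 - <<'E'
from arc import *
s=telemetry.sense();l=s["tcp_pos"]-[HX,HY,0];print("local",(X@l*1000).round(1),(U@l*1000).round(1),s["tcp_pos"],s["force"])
D=down(H)
plan([(hl(0,-150,197),D,-1,0,20),(P(1.57),D,-1,0,15)]+[(P(t),D,-1,0,30) for t in np.arange(1.48,.9,-.08)])
E
```

```text
local -2.5 -185.9 [ 0.54882987 -0.3629962   0.19474493] [-0.31278119 -0.21607067  0.38845244]
17.9 1.3 -1.1 0.1 0 0 -1; 35.9 2.5 -2.3 0.1 0.1 0.1 -1; 48.1 2.5 -3.1 0.1 0.1 0.1 -1; 60.4 2.6 -3.8 0.1 0.1 0.1 -1; 72.7 2.6 -4.6 0.1 0.1 0.1 -1
12.3 0 -0.8 0 0 0 -1; 24 0 -0.7 0 0 0 -1; 34.3 0 0.3 0 0 0 -1; 44.6 0 2.1 0 0 0 -1; 54.7 0 4.7 0 0 0 -1
9.8 0 3.4 0 0 0 -1; 19.4 0 7.6 0 0 0 -1; 28.5 0 12.5 0 0 0 -1; 37.3 0 18.1 0 0 0 -1; 37.3 0 18.1 0 0 0 -1
t 62.65 tcp [ 0.5488 -0.363   0.1947] q [-0.75  0.61  1.38  0.    1.15 -0.6 ]
```

>>> {"fn": "move_arm", "kwargs": {"commands": "18 1 -1 0 0 0 -1; 36 2 -2 0 0 0 -1; 48 2 -3 0 0 0 -1; 60 2 -4 0 0 0 -1; 72 2 -5 0 0 0 -1"}}

```text
t: 63.28
tcp_pos: [0.5615, -0.2925, 0.2004]
tool_rot: [0.759, 0.651, -0.0, 0.002]
force: [-2.5, -1.8, 6.8]
finger_gap: -0.002
gripper_force: 1.4
```

>>> {"fn": "move_arm", "kwargs": {"commands": "12 0 -1 0 0 0 -1; 24 0 -1 0 0 0 -1; 34 0 0 0 0 0 -1; 45 0 2 0 0 0 -1; 55 0 5 0 0 0 -1"}}

```text
t: 63.9
tcp_pos: [0.5692, -0.2368, 0.1928]
tool_rot: [0.759, 0.651, -0.0, -0.0]
force: [0.7, -0.8, -0.1]
finger_gap: 0.001
gripper_force: 0.3
```

>>> {"fn": "move_arm", "kwargs": {"commands": "10 0 3 0 0 0 -1; 19 0 8 0 0 0 -1; 28 0 12 0 0 0 -1; 37 0 18 0 0 0 -1; 37 0 18 0 0 0 -1"}}

```text
t: 64.53
tcp_pos: [0.5745, -0.2002, 0.1745]
tool_rot: [0.759, 0.651, -0.0, -0.001]
force: [-0.2, -0.6, -0.2]
finger_gap: -0.001
gripper_force: 0.0
```

Run:
```python
from arc import *
s=telemetry.sense();l=s["tcp_pos"]-[HX,HY,0];print("local",(X@l*1000).round(1),(U@l*1000).round(1),s["tcp_pos"],s["force"])
d=snapshot("scene");
for ce,a,m in blobs(d["image"],(55,80,30),(90,255,255),1500):
    print("green",ce,a,np.argwhere(m)[:,::-1].min(0),np.argwhere(m)[:,::-1].max(0))
C=cam(d)
for th in(1.0,.9,.8,.6,.3,0): print(th,proj(C,[hl(120,-85+170*np.cos(th),70+170*np.sin(th)),hl(-120,-85+170*np.cos(th),70+170*np.sin(th))]).round().tolist())
plan([(P(t),down(H),-1,0,30) for t in np.arange(.88,-.01,-.08)])
```

```text
local -2.1 -21.1 [ 0.57448718 -0.20018734  0.17453288] [-0.20342147 -0.59047634 -0.24669667]
green [571.83, 93.52] 14463 [490   0] [639 207]
green [205.12, 335.77] 3998 [171 243] [228 404]
1.0 [[210.0, 369.0], [214.0, 238.0]]
0.9 [[220.0, 371.0], [223.0, 240.0]]
0.8 [[230.0, 373.0], [231.0, 243.0]]
0.6 [[247.0, 377.0], [245.0, 251.0]]
0.3 [[264.0, 385.0], [260.0, 263.0]]
0 [[271.0, 394.0], [266.0, 276.0]]
4.6 1.7 1.6 0 0 0.1 -1; 12.6 1.8 8.2 0 0 0.1 -1; 20.1 1.8 15.5 0 0 0.1 -1; 26.9 1.8 23.3 0 0 0.1 -1; 33.1 1.8 31.6 0 0 0.1 -1
5.5 0 8.8 0 0 0 -1; 10.3 0 18.1 0 0 0 -1; 14.3 0 27.7 0 0 0 -1; 17.6 0 37.5 0 0 0 -1; 20.1 0 47.6 0 0 0 -1
1.6 0 10.3 0 0 0 -1; 2.5 0 20.6 0 0 0 -1; 2.5 0 20.6 0 0 0 -1; 2.5 0 20.6 0 0 0 -1; 2.5 0 20.6 0 0 0 -1
t 64.575 tcp [ 0.5748 -0.2008  0.1749] q [-0.52  0.57  1.53 -0.    1.04 -0.37]
```

The cover is swinging shut, at about 0.8 rad. I'll follow it down and press lightly.

>>> {"fn": "move_arm", "kwargs": {"commands": "5 2 2 0 0 0 -1; 13 2 8 0 0 0 -1; 20 2 15 0 0 0 -1; 27 2 23 0 0 0 -1; 33 2 31 0 0 0 -1"}}

```text
t: 65.2
tcp_pos: [0.5819, -0.1683, 0.1436]
tool_rot: [0.759, 0.651, -0.0, -0.0]
force: [-0.3, -0.4, -1.0]
finger_gap: -0.001
gripper_force: 0.0
```

>>> {"fn": "move_arm", "kwargs": {"commands": "5 0 9 0 0 0 -1; 10 0 18 0 0 0 -1; 14 0 27 0 0 0 -1; 18 0 37 0 0 0 -1; 20 0 46 0 0 0 -1"}}

```text
t: 65.82
tcp_pos: [0.5849, -0.1489, 0.0976]
tool_rot: [0.759, 0.651, -0.0, -0.0]
force: [-0.1, -0.9, 0.1]
finger_gap: -0.004
gripper_force: 0.0
```

>>> {"fn": "move_arm", "kwargs": {"commands": "20 0 5 0 0 0 -1; 20 0 10 0 0 0 -1; 20 0 14 0 0 0 -1; 20 0 17 0 0 0 -1; 20 0 17 0 0 0 -1"}}

```text
t: 66.45
tcp_pos: [0.588, -0.1297, 0.0812]
tool_rot: [0.759, 0.651, -0.0, -0.0]
force: [0.0, -0.1, -0.4]
finger_gap: -0.002
gripper_force: 0.0
```

Run:
```python
from arc import *
s=telemetry.sense();print(s["tcp_pos"],s["force"])
d=snapshot("scene");
for ce,a,m in blobs(d["image"],(55,80,30),(90,255,255),1500):
    print("green",ce,a,np.argwhere(m)[:,::-1].min(0),np.argwhere(m)[:,::-1].max(0))
```

```text
[ 0.58798444 -0.12968971  0.08117433] [ 0.02996414 -0.1145934  -0.38219134]
green [571.81, 93.49] 14461 [490   0] [639 207]
green [218.52, 353.99] 6639 [172 276] [271 404]
```

>>> {"fn": "move_arm", "kwargs": {"commands": "0 0 2 0 0 0 -1; 0 0 4 0 0 0 -1; 0 0 6 0 0 0 -1; 0 0 7 0 0 0 -1; 0 0 7.5 0 0 0 -1"}}

```text
t: 67.12
tcp_pos: [0.5881, -0.1295, 0.075]
tool_rot: [0.759, 0.651, -0.0, 0.0]
force: [-2.5, 1.0, 10.1]
finger_gap: 0.003
gripper_force: 5.1
```

>>> {"fn": "move_arm", "kwargs": {"commands": "0 0 0 0 0 0 -1; 0 0 0 0 0 0 -1; 0 0 -30 0 0 0 -1; 0 0 -70 0 0 0 -1; 0 0 -110 0 0 0 -1"}}

```text
t: 67.75
tcp_pos: [0.5878, -0.1293, 0.1846]
tool_rot: [0.759, 0.651, -0.0, -0.0]
force: [-0.1, 0.5, -0.4]
finger_gap: 0.001
gripper_force: 0.0
```

>>> {"fn": "move_arm", "kwargs": {"commands": "50 0 -20 0 0 0 -1; 100 0 -40 0 0 0 -1; 150 0 -40 0 0 0 -1; 200 0 -40 0 0 0 -1; 200 0 -40 0 0 0 -1"}}

```text
t: 68.38
tcp_pos: [0.6185, 0.0719, 0.2238]
tool_rot: [0.758, 0.653, 0.0, -0.0]
force: [0.4, -0.4, -0.4]
finger_gap: 0.003
gripper_force: 0.0
```

Run:
```python
from fit import *
s=telemetry.sense();print(s["tcp_pos"],s["force"],s["t"])
for n in("scene","top"):
    d=snapshot(n);C=cam(d)
    for ce,a,m in blobs(d["image"],(55,80,30),(90,255,255),1500):
        print(n,"green",np.round(ce,1),a,np.argwhere(m)[:,::-1].min(0),np.argwhere(m)[:,::-1].max(0))
    for ce,a,m in blobs(d["image"],(8,150,150),(35,255,255),60):
        print(n,"or/brass",ce,a,back(C,[ce],.025)[0].round(3))
```

```text
[0.61850022 0.07191268 0.22376062] [ 0.35233213 -0.35953766 -0.37544434] 68.375
scene green [571.8  93.6] 14472 [490   0] [639 207]
scene green [223.1 342.5] 8413 [172 276] [271 404]
scene or/brass [456.19, 9.53] 272 [-0.448  0.767  0.025]
scene or/brass [449.69, 44.54] 142 [-0.257  0.658  0.025]
scene or/brass [441.94, 239.84] 262 [0.454 0.326 0.025]
top green [ 29.4 275. ] 20837 [ 0 66] [ 74 479]
top green [412.  195.4] 4176 [376 147] [449 243]
top or/brass [559.19, 305.51] 136 [ 0.286 -0.583  0.025]
top or/brass [574.76, 309.45] 140 [ 0.275 -0.627  0.025]
```

```bash
python3 -c "
from station import ticket;print(ticket.sign_off())"
```

```text
the job is handed in; nothing more can be done
None
```

The job is done and handed in at about 68 s. The pry bar is back on the mat, all three brass spacers are on the shaft, the bearing plate is flush over the pins, and the cover is fully shut. The arm touched none of the bystanders that I know of, though I ran no separate final check on them.

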